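Carry the balanced lamp column to the imager

TASK

Take the microscope lamp by its yellow handle out of the grey charging dock and carry it to the white imager without touching its hinged, top-heavy column, which is unstable: keep the column balanced upright all the way, never letting it flop towards its stops. Hover low over the imager's seat, red pin clear above the blue fork and column upright and quiet, for five full seconds, then gently lower the lamp until its foot stands flat and square on the seat with the pin in the fork's slot, and let go. Leave the dish, mouse and wash bottle in place.

Things in the scene. Friction and masses are not known exactly. Their poses are not given: they have to be found in the camera images.
- lamp_foot: the lamp's loose foot: black plate 310 x 80 x 12 mm (x -125 to +185 mm), steel ballast block at x -122 to -52 mm (top at z = 32 mm), two aluminium cheeks at x = 128 and 182 mm (up to z = 112 mm) carrying the column's hinge. Origin: on the underside, below the yellow handle; x points from handle to column, z up. Foot 0.53 kg, whole lamp 0.85 kg, centre of mass 40 mm ahead (+x) of the handle.
- lamp_handle (a point): grip point in the yellow handle block of the foot, 58 mm above the underside: block 30 mm along the foot's x, 56 mm along y, from z = 12 to 76 mm. Grip it straight from above with the fingers closing along the foot's x axis; keep fingertips above the ballast (z = 32 mm). The column's axis stands 155 mm ahead (+x).
- lamp_column (a joint): angle (rad) of the column relative to the foot about the foot's +x axis through the hinge: 0 is square to the foot, positive leans the head towards the foot's -y; stops at +-0.30. A centring spring of 0.0673 N m/rad pulls it towards 0, damping 0.0015 N m s/rad, no friction; the spring is too weak to hold it up (see lamp_hinge).
- lamp_hinge (a point): hinge centre, on the foot at (155, 0, 95) mm. Column about it, nominal: 0.32 kg, centre of mass 24.8 mm above, inertia 0.00313 kg m2, toppling moment 0.078 N m/rad of lean from vertical. It topples with a time constant near 0.55 s. Tilting the foot about its x pushes it by spring x tilt; accelerating the foot along its +y pushes the head back towards -y. Mass varies 6 %.
- imager: fixed white imager with a lamp seat, the destination. Origin on the table, axes as the seated foot. Flat white seat slab 380 x 130 mm (x -135 to +245 mm), top at z = 10 mm; a 20 mm post with a blue fork at x = 225 mm, 30 mm ahead of the seated foot's end; imager box with black top beyond it: x 258 to 408 mm, 190 mm wide, 97 mm high.
- imager_fork (a point): centre of the seated pin in the blue fork, at (225, 0, 205) mm of the imager. The fork is 12 mm thick along x, open upward: slot 22 mm wide from 17 mm below to 10 mm above this point, then flaring to a mouth about 75 mm wide at 43 mm above. The pin has 3 mm clearance on either side in the slot; it is clear above the mouth once the foot is 55 mm above the seat.
- charge_dock: fixed grey charging dock in which the lamp starts seated, its pin in the fork. Origin on the table, axes as the seated foot. Flat seat slab 380 x 130 mm, top at z = 10 mm; at x = 225 mm a post with an orange fork open upward, same shape and heights as the imager's; grey charger box 70 x 110 x 55 mm at x 248 to 318 mm.
- lamp_pin (a point): middle of the free part of the red pin on the column (diameter 16 mm, 82 mm long, along the column's x), 100 mm above the hinge and 70 mm ahead (+x) of it; z axis along the column. This is what the forks hold.
- lamp_head (a point): centre of the top of the blue lamp head, 178 mm above the hinge on the column's axis; z axis along the column, vertical when upright.
- imager_seat (a point): point on the top of the imager's seat where the foot's origin belongs; axes as the seated foot.
- dish: shallow clear dish, diameter 90 mm, 18 mm high, loose on the table between the docks; origin centre of its underside.
- mouse: black computer mouse 100 x 60 x 34 mm, loose on the table between the docks near the robot; origin centre of its underside.
- wash_bottle: white wash bottle, diameter 68 mm, 170 mm high, loose, standing beyond the dish; origin centre of its underside.

How it is judged:
On the way:
1. the lamp hovers over the imager's seat, pin clear of the fork, with its column balanced upright and touching nothing, for 4 s (horizontal distance between lamp_foot and imager_seat below 0.1 m and z of lamp_foot in the frame of imager_seat above 0.05 m and angle between lamp_head's own z axis and vertical below 0.12 rad and value of joint lamp_column between -0.18 and 0.18 rad and linear speed of lamp_foot below 0.25 m/s and contact force between lamp_column and anything else below 0.5 N), for 4 s.
At the end, for the whole second after the job is handed in: the foot stands flat on the imager's seat within 15 mm and 0.1 rad of its place, the red pin lies in the blue fork's slot with the column within 0.13 rad of vertical, and everything is released and at rest (horizontal distance between lamp_foot and imager_seat below 0.015 m and z of lamp_foot in the frame of imager_seat between -0.004 and 0.004 m and angle between the x axis of lamp_foot and the x axis of imager_seat, either way round below 0.1 rad and angle between lamp_foot's own z axis and vertical below 0.05 rad and angle between lamp_head's own z axis and vertical below 0.13 rad and z of lamp_pin in the frame of imager below 0.213 m and y of lamp_pin in the frame of imager between -0.009 and 0.009 m and linear speed of lamp_foot below 0.02 m/s and velocity of joint lamp_column between -0.1 and 0.1 rad/s); the robot touches nothing.
It fails at once if the column flopped towards its stops (more than 0.22 rad from vertical or 0.27 rad on its hinge) (angle between lamp_head's own z axis and vertical above 0.22 rad or value of joint lamp_column above 0.27 rad or value of joint lamp_column below -0.27 rad).
It fails at once if the robot touched the column (contact force between lamp_column and the arm above 1 N).
It fails at once if the fingers touched the column (contact force between lamp_column and the fingers above 1 N).
It fails at once if the lamp was slammed onto the imager (more than 60 N) (contact force between lamp_foot and imager above 60 N).
It fails at once if the dish, the mouse or the wash bottle was pushed away by more than 30 mm (distance of any of dish, mouse, wash_bottle from where it was at the start of the episode above 0.03 m).
It also fails if it takes over 69 s, if anything falls off the work surface, if the arm or the gripper's body presses on something with over 40 N, if the wrist force passes 120 N, or if a joint passes its speed limit or range.

ROBOT

A 7-joint arm with a two-finger parallel gripper is mounted at the origin on the work surface. World frame = base frame: x ahead of the robot, y to its left, z up, the work surface at z = 0. Lengths are in m, angles in rad, forces in N, time in s.
With the tool pointing down it reaches from about 0.425 to 0.95 m from the base axis. Payload 16.7 kg.
Tool frame: the origin (TCP) lies between the finger pads; the fingertips stand 25 mm ahead of it and the grasp point (between the pads) lies 6 mm ahead of it; z points along the fingers, y is the line along which they close (so a half turn about z gives the same grasp; the last joint's range is limited). The gripper opens to 94 mm and grips with 3 to 60 N. Pads are 16 mm wide; open, the fingers measure 119 mm over their backs; the gripper's body (75 mm by 177 mm) begins 78 mm behind the grasp point.
Start: joints at [1.093, 0.426, 0.074, 1.606, -0.034, 1.111, -0.067], TCP at [0.218, -0.639, 0.23] pointing down, gripper open.
Joint ranges: [-2.85, 2.85], [-0.5, 2.14], [-1.23, 1.37], [0.21, 2.46], [-1.02, 4.16], [0.16, 2.05], [-2.73, 2.73]. Speed limits (rad/s): [1.89, 1.89, 2.39, 2.39, 3.01, 3.01, 3.01].

INTERFACE

Orientations are given as a unit quaternion [x, y, z, w].
In Python, from workcell import arm gives the robot as it stands.
- The arm moves only by the tool servo_tool, never from a script. Its argument "plan" is a list of rows, each a list of 7 numbers: the shift along the tool's x, y, z scaled (see below), then the turn, a rotation vector about the tool's x, y, z scaled (see below), then the opening, from -1 (shut) to 1 (fully open). A call has 1 to 8 rows; each row is the pose to reach, as a shift and turn from the pose commanded when the call began, along the tool's axes at that moment, turning the shorter way round; what a row does not reach only later rows make up. The controller multiplies each number of a shift by 0.4 m and each number of a turn by pi rad. A row lasts 1/8 s, in which the tool goes at most 62.5 mm and 10.7 degrees, less where a joint would pass 70% of its speed; a pose out of reach is approached as far as the arm can. A call with a number of a shift or a turn outside -1 to 1 is refused whole. A call with a gripper value outside its range is refused whole. The fingers move at their own pace and stop on an object; "squeeze" is the grip in N (left out, the last holds). Time passes only in rows, so rows that repeat a pose let the fingers close. It gives the time, the measured TCP pose, the force, the opening and the grip force at its end, in the units of the state.
- arm.get_state(): the state, without advancing time (a new reading comes with each control period).
- arm.read_camera(name): name is "scene" or "top" or "wrist"; returns a dict with "img" (480x640x3 uint8, red, green, blue), "fx", "fy", "cx", "cy" (pixels), "R" (3x3) and "t" (3): a world point X has camera coordinates R X + t. Camera axes: x right, y down, z forward; pixel columns grow to the right and rows downward; lengths in m; the calibration is good to about 2 mm. The wrist camera is an equidistant fisheye: a pixel r from the principal point sees the ray r / f radians off the axis. A picture is of the moment at which its call begins. There is no depth.
- arm.hand_in(): hands the job in; it is judged then, once.
The state is a dict: "t": time; "joint_pos": joint angles; "qd": joint speeds; "tau": joint torques, N m; "eef_pos": TCP position; "ee_rot": TCP orientation; "contact_force": force on the tool from outside, world axes, zero at the start; "torque": the same for the moment, N m; "opening": opening from 0.0 (shut) to 1.0 (fully open); "grip_force": force on a finger pad.
Only numpy, scipy, OpenCV 4.12 (cv2) and the standard library are available. Lean on these libraries where they do the work, as an engineer would, in place of code of your own. Each camera call takes 0.05 s, during which the arm holds its last target. There are 200 camera calls.

## Working session

There is one attempt and no reset: what is moved stays moved. The work goes in short steps, Python scripts to look and compute and a tool call to move; the robot and the scene stay as the last step left them, time stands still between calls to the robot, and variables do not carry over. Pictures are saved under pics/ and viewed, at most 10 in all, crops included, and the job is handed in when it is done.

Besides the shell and the picture viewer there is one more tool, called after ">>>" as name([rows], argument=value, ...), one row to a line, values as JSON. servo_tool: Moves the arm, as the interface text tells. Its arguments: {"type":"object","properties":{"plan":{"type":"array","items":{"type":"array","items":{"type":"number"}}},"squeeze":{"type":"number"}},"required":["plan"]}

```bash
ls; mkdir -p pics
python3 - <<'E'
from workcell import arm
import cv2,numpy as np
s=arm.get_state(); print({k:np.round(v,4).tolist() for k,v in s.items()})
ims=[]
for n in["scene","top","wrist"]:
    c=arm.read_camera(n); cv2.imwrite(f"pics/{n}0.png",c["img"][...,::-1]); print(n,c["fx"],c["fy"],c["cx"],c["cy"],np.round(c["R"],4).tolist(),np.round(c["t"],4).tolist())
E
```

```text
pics
{'t': 0.0, 'joint_pos': [1.0925, 0.4267, 0.0739, 1.6066, -0.0341, 1.1108, -0.0671], 'qd': [-0.0005, 0.0011, -0.0017, 0.001, 0.0011, 0.0007, 0.0015], 'tau': [-0.0008, -93.581, 3.6665, -45.42, -0.0488, 0.0199, 0.0002], 'eef_pos': [0.2178, -0.6385, 0.2298], 'ee_rot': [0.9865, 0.1636, -0.0002, -0.0006], 'contact_force': [0.0122, 0.4378, -0.4745], 'torque': [-0.0033, 0.0005, -0.002], 'grip_force': 0.0, 'opening': 1.0003}
scene 448.3426270204076 448.3426270204076 318.0506773862382 244.91803514674896 [[-0.6313, 0.7754, -0.0133], [0.6953, 0.5584, -0.4524], [-0.3434, -0.2949, -0.8917]] [0.367, -0.3405, 1.2382]
top 521.6804501300423 521.6804501300423 317.43361605395495 239.32035781824007 [[0.0127, -0.9994, -0.0332], [-0.9923, -0.0085, -0.1235], [0.1231, 0.0345, -0.9918]] [0.0228, 0.6137, 0.9707]
wrist 371.64829954431775 371.64829954431775 320.8024965752954 236.22965447518405 [[0.3213, -0.947, -0.0021], [-0.9124, -0.3101, 0.2671], [-0.2536, -0.0838, -0.9637]] [-0.6739, -0.0272, 0.3932]
```

View pics/top0.png

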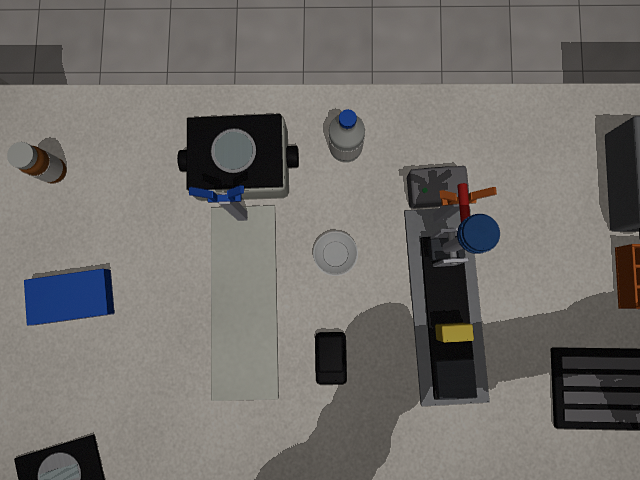

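View pics/scene0.png

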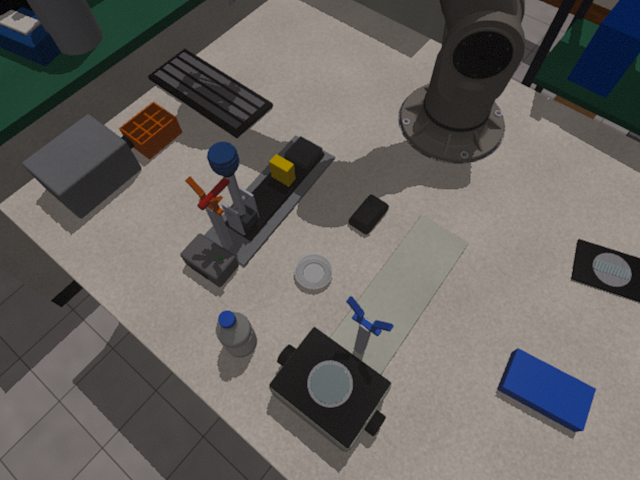

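View pics/wrist0.png

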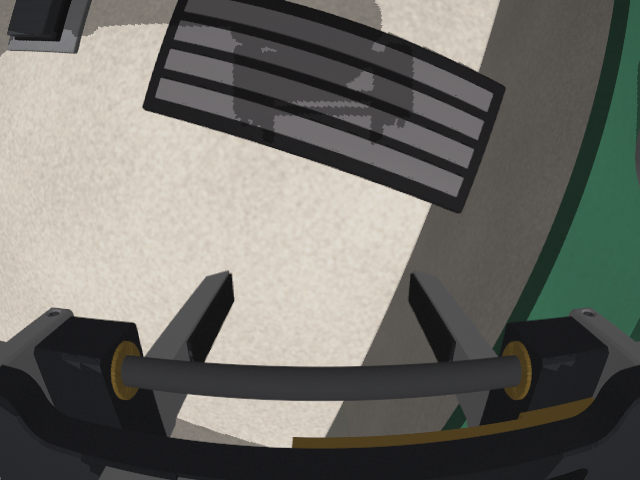

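Run:
```python
import cv2,numpy as np
t=cv2.imread("pics/top0.png");s=cv2.imread("pics/scene0.png")
z=lambda im,x,y,w,h,k:cv2.resize(im[y:y+h,x:x+w],None,fx=k,fy=k,interpolation=cv2.INTER_CUBIC)
o=np.zeros((600,800,3),np.uint8)
def put(a,x,y):o[y:y+a.shape[0],x:x+a.shape[1]]=a
put(z(t,400,160,96,250,2.4),0,0); put(z(t,200,180,92,230,2.4),232,0)
put(z(s,180,130,160,150,2),455,0); put(z(s,325,205,150,150,2),455,300)
cv2.imwrite("pics/comp.png",o)
```

```text
(no output)
```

View pics/comp.png

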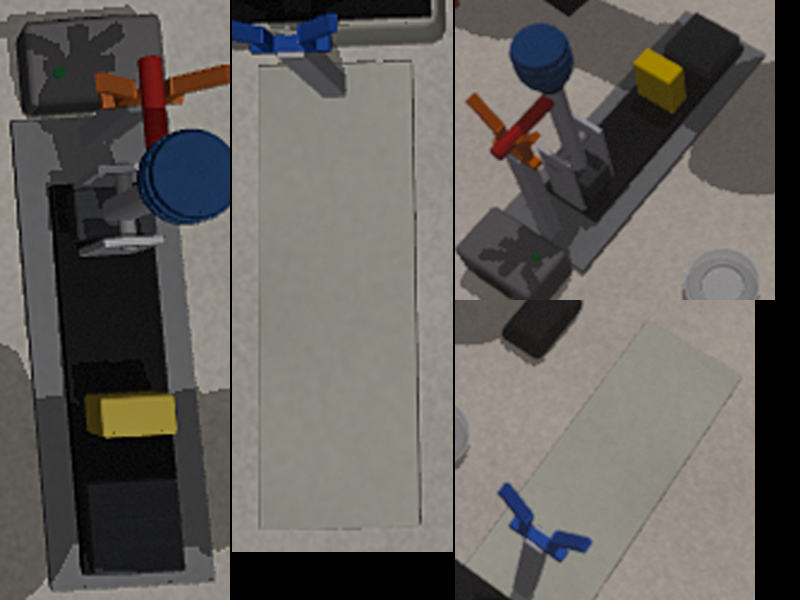

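```bash
cat > h.py <<'E'
import numpy as np,cv2
from scipy.optimize import least_squares
from scipy.spatial.transform import Rotation as Ro
def proj(c,X):
    p=np.atleast_2d(X)@np.array(c["R"]).T+np.array(c["t"]); return np.c_[c["fx"]*p[:,0]/p[:,2]+c["cx"],c["fy"]*p[:,1]/p[:,2]+c["cy"]]
def tri(cs,uv):
    A=[];b=[]
    for c,(u,v) in zip(cs,uv):
        R=np.array(c["R"]);t=np.array(c["t"]);x=(u-c["cx"])/c["fx"];y=(v-c["cy"])/c["fy"]
        A+= [R[0]-x*R[2],R[1]-y*R[2]];b+=[x*t[2]-t[0],y*t[2]-t[1]]
    return np.linalg.lstsq(np.array(A),np.array(b),rcond=None)[0]
def pose(p,L):  # p=x,y,yaw,z
    L=np.atleast_2d(L)/1000.;c,s=np.cos(p[2]),np.sin(p[2])
    return np.c_[p[0]+c*L[:,0]-s*L[:,1],p[1]+s*L[:,0]+c*L[:,1],p[3]+L[:,2]]
E
cat > fit.py <<'E'
from h import *; from workcell import arm
T=arm.read_camera("top");S=arm.read_camera("scene")
a,b,w=245,-135,65
dT=([[a,w,0],[b,w,0],[b,-w,0]],[(405,210.8),(422.1,402.5),(488.8,400.8)])
dS=([[b,-w,0],[b,w,0],[a,w,0]],[(297.5,136),(334,157.5),(245,265)])
iT=([[a,w,0],[a,-w,0],[b,-w,0],[b,w,0]],[(211.25,207.1),(275,205.8),(278.3,398.75),(211.25,400)])
iS=([[b,-w,0],[b,w,0],[a,-w,0]],[(422.5,215),(467.5,243.5),(331.5,335)])
for n,t,s,x0 in(("dock",dT,dS,[.45,-.25,0,.01]),("imager",iT,iS,[.45,.15,0,.01])):
    f=lambda p:np.r_[(proj(T,pose(p,t[0]))-t[1]).ravel(),(proj(S,pose(p,s[0]))-s[1]).ravel()]
    r=least_squares(f,x0,loss="soft_l1"); print(n,r.x.round(4),f(r.x).round(1))
    g=lambda p:f([*p,.01]); r=least_squares(g,x0[:3],loss="soft_l1");p=[*r.x,.01]; print(p,g(r.x).round(1))
    for k,L in dict(forktips=[[225,37.5,238],[225,-37.5,238]],fork=[225,0,195],handletop=[[15,28,76],[15,-28,76],[-15,-28,76],[-15,28,76]],head=[155,0,273],hinge=[155,0,95]).items(): print(k,proj(T,pose(p,L)).round(1).tolist(),proj(S,pose(p,L)).round(1).tolist())
def cen(c,lo,hi,roi):
    x,y,w,h=roi;m=cv2.inRange(cv2.cvtColor(c["img"][y:y+h,x:x+w],cv2.COLOR_RGB2HSV),lo,hi);q=np.argwhere(m);return q.mean(0)[::-1]+[x,y],len(q),q.min(0)[::-1]+[x,y],q.max(0)[::-1]+[x,y]
Y=((20,100,60),(35,255,255));B=((95,120,20),(125,255,255))
y=[cen(T,*Y,(430,310,60,50)),cen(S,*Y,(260,140,60,60))];b=[cen(T,*B,(445,200,65,65)),cen(S,*B,(200,130,50,55))]
print(y,tri((T,S),[q[0] for q in y]));print(b,tri((T,S),[q[0] for q in b]))
for n in"TS":
    c=eval(n);print(n,"cam",-np.array(c["R"]).T@np.array(c["t"]))
W=arm.read_camera("wrist");s=arm.get_state();Rt=Ro.from_quat(s["ee_rot"]).as_matrix();Rw=np.array(W["R"])
print("wrist cam in tool",Rt.T@(-Rw.T@W["t"]-s["eef_pos"]),(Rw@Rt).round(3).tolist())
E
python3 fit.py
```

```text
dock [ 0.4384 -0.2277  0.0759  0.0015] [-0.2 -0.3 -0.6  2.9  0.9  0.6 -2.5  0.3  0.7  0.4 -1.   1.1]
[np.float64(0.4405857033046455), np.float64(-0.22519764288741162), np.float64(0.07306769555363747), 0.01] [-0.5 -2.2 -1.4  2.5  0.7  0.4 -2.3 -0.8  1.1 -0.5 -1.7  0.8]
forktips [[444.0, 192.0], [493.2, 188.7]] [[218.1, 198.0], [188.4, 179.3]]
fork [[461.8, 196.1]] [[208.4, 200.8]]
handletop [[441.2, 325.7], [472.6, 323.8], [474.3, 340.9], [442.7, 342.7]] [[287.5, 171.7], [268.8, 161.0], [276.4, 152.7], [295.0, 163.3]]
head [[479.4, 232.4]] [[223.4, 152.5]]
hinge [[452.0, 246.0]] [[239.4, 203.1]]
imager [0.4383 0.1725 0.0372 0.0051] [ 0.1  0.4  0.2 -0.2 -0.2  0.5 -0.1  0.6 -1.   0.2  1.4 -0.2 -2.   2.5]
[np.float64(0.43885709821195595), np.float64(0.17200427271092403), np.float64(0.03630227476254233), 0.01] [-0.1 -0.3  0.3 -0.9 -0.3  0.7 -0.5  0.7 -0.9 -0.8  1.7 -1.  -2.4  1.8]
forktips [[192.7, 190.6], [240.5, 189.1]] [[388.7, 324.9], [350.8, 298.6]]
fork [[222.5, 195.6]] [[367.3, 319.5]]
handletop [[221.3, 323.0], [251.9, 322.3], [252.1, 339.1], [221.3, 339.7]] [[429.5, 267.4], [406.9, 253.1], [414.3, 243.1], [436.8, 257.1]]
head [[211.2, 231.2]] [[395.6, 271.6]]
hinge [[234.3, 244.9]] [[382.9, 307.5]]
[(array([456.51858407, 332.48318584]), 565, array([436, 324]), array([473, 342])), (array([281.89455185, 169.21441125]), 569, array([269, 154]), array([294, 186]))] [ 0.43992655 -0.23021517  0.05290181]
[(array([478.41429669, 233.26748655]), 1301, array([457, 214]), array([499, 252])), (array([222.24819625, 156.50505051]), 693, array([207, 142]), array([238, 175]))] [ 0.59669907 -0.21731407  0.26931035]
T cam [ 0.4892103  -0.00550638  1.03922594]
S cam [0.89370827 0.27067999 0.95490708]
wrist cam in tool [ 7.76411848e-02  7.80169800e-05 -1.54799687e-01] [[-0.002, 1.0, 0.001], [-0.964, -0.001, -0.267], [-0.267, -0.002, 0.964]]
```

```bash
cat >> h.py <<'E'
def Rtool(yaw,roll=0.,pitch=0.):
    # tool y = foot x, tool z down; roll about foot +x
    F=Ro.from_euler("z",yaw)*Ro.from_euler("y",pitch)*Ro.from_euler("x",roll)
    return F*Ro.from_matrix(np.array([[0,1,0],[1,0,0],[0,0,-1.]]))
def row(p0,R0,p1,R1): # scaled shift and turn
    return np.r_[R0.inv().apply(np.array(p1)-p0)/.4,(R0.inv()*R1).as_rotvec()/np.pi].round(4)
E
python3 - <<'E'
from h import *; from workcell import arm
s=arm.get_state();R=Ro.from_quat(s["ee_rot"])
print(row(s["eef_pos"],R,[.4405,-.2255,.20],Rtool(.074)),s["t"])
E
```

```text
[ 8.603e-01 -7.979e-01  7.600e-02 -1.000e-04 -1.000e-04 -4.189e-01] 0.3
```

>>> servo_tool([
  [0.1,-0.09,0.0,0,0,-0.055,1],
  [0.22,-0.2,0.0,0,0,-0.11,1],
  [0.34,-0.31,0.02,0,0,-0.165,1],
  [0.45,-0.42,0.04,0,0,-0.22,1],
  [0.56,-0.52,0.06,0,0,-0.275,1],
  [0.67,-0.62,0.076,0,0,-0.33,1],
  [0.77,-0.715,0.076,0,0,-0.38,1],
  [0.86,-0.798,0.076,0,0,-0.419,1],
])

```text
t: 1.3
eef_pos: [0.4412, -0.2237, 0.2003]
ee_rot: [0.678, 0.735, 0.0, 0.0]
contact_force: [0.9, 0.1, -0.5]
opening: 0.997
grip_force: 0.0
```

Run:
```python
from h import *; from workcell import arm
s=arm.get_state();R=Ro.from_quat(s["ee_rot"])
W=arm.read_camera("wrist");cv2.imwrite("pics/w1.png",W["img"][...,::-1])
s=arm.get_state();print(s["t"],s["eef_pos"],s["ee_rot"],s["joint_pos"])
def fish(c,X):
    p=np.atleast_2d(X)@np.array(c["R"]).T+c["t"];th=np.arctan2(np.hypot(p[:,0],p[:,1]),p[:,2]);d=p[:,:2]/np.linalg.norm(p[:,:2],axis=1)[:,None]
    return d*th[:,None]*c["fx"]+[c["cx"],c["cy"]]
p=[.4405,-.2255,.074,.01]
print(fish(W,pose(p,[[15,28,76],[15,-28,76],[-15,-28,76],[-15,28,76],[-52,40,12],[-52,-40,12]])).round(1).tolist())
```

```text
1.35 [ 0.44408783 -0.2182813   0.20055397] [6.74162884e-01 7.38581771e-01 1.15210900e-03 2.13838950e-04] [ 0.67974065  0.18824293 -0.39161704  2.01440847  0.08539226  0.95323658
  0.33607666]
[[340.5, 206.3], [339.1, 277.2], [300.6, 277.0], [299.8, 206.1], [262.9, 180.0], [265.7, 263.5]]
```

View pics/w1.png

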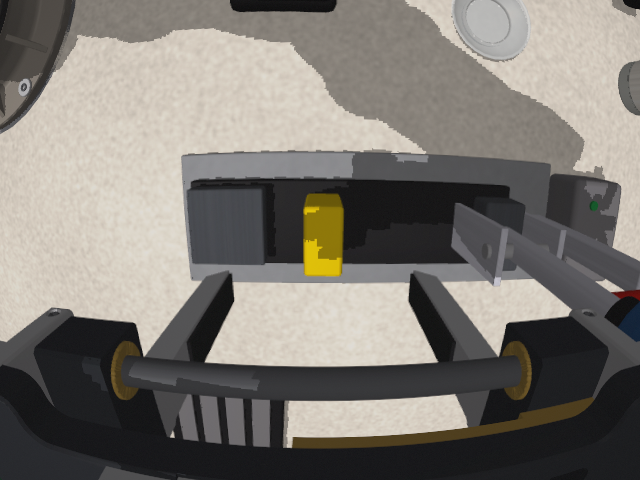

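>>> servo_tool([
  [0,0.004,0.02,0,0,0,1],
  [0,0.004,0.08,0,0,0,1],
  [0,0.004,0.15,0,0,0,1],
  [0,0.004,0.22,0,0,0,1],
  [0,0.004,0.28,0,0,0,1],
  [0,0.004,0.31,0,0,0,1],
  [0,0.004,0.315,0,0,0,1],
  [0,0.004,0.315,0,0,0,1],
])

```text
t: 2.35
eef_pos: [0.4423, -0.2259, 0.0746]
ee_rot: [0.681, 0.733, 0.0, 0.0]
contact_force: [-0.1, 0.5, -0.7]
opening: 1.0
grip_force: 0.0
```

Run:
```python
from h import *; from workcell import arm
s=arm.get_state();R=Ro.from_quat(s["ee_rot"])
print(s["t"],s["eef_pos"],row(s["eef_pos"],R,[.4422,-.2255,.074],Rtool(.074)),s["contact_force"])
```

```text
2.35 [ 0.44225216 -0.22591278  0.0745736 ] [ 0.001  -0.0001  0.0014  0.0002  0.0001 -0.0001] [-0.07299365  0.49753072 -0.74820094]
```

>>> servo_tool([
  [0,0,0,0,0,0,-1],
  [0,0,0,0,0,0,-1],
  [0,0,0,0,0,0,-1],
  [0,0,0,0,0,0,-1],
  [0,0,0,0,0,0,-1],
  [0,0,0,0,0,0,-1],
  [0,0,0,0,0,0,-1],
  [0,0,0,0,0,0,-1],
], squeeze=60)

```text
t: 3.35
eef_pos: [0.4422, -0.2255, 0.0741]
ee_rot: [0.68, 0.733, 0.0, 0.0]
contact_force: [1.7, 1.0, -1.7]
opening: 0.314
grip_force: 60.0
```

Run:
```python
from h import *; from workcell import arm
T=arm.read_camera("top");S=arm.read_camera("scene")
for c,n in((T,"t1"),(S,"s1")):cv2.imwrite(f"pics/{n}.png",c["img"][...,::-1])
s=arm.get_state();print(s)
o=np.zeros((480,800,3),np.uint8)
o[:,:400]=cv2.resize(T["img"][170:290,420:520],(400,480));o[:,400:]=cv2.resize(S["img"][120:240,180:280],(400,480))
cv2.imwrite("pics/c1.png",o[...,::-1])
```

```text
{'t': 3.45, 'joint_pos': array([ 0.63875249,  0.37041816, -0.34961549,  2.11549072,  0.19689342,
        0.68552387,  0.23223982]), 'qd': array([ 1.68726958e-03,  1.79091297e-05, -1.29396424e-03,  1.08041988e-03,
       -2.01022373e-03, -2.75881866e-05, -5.62555888e-04]), 'tau': array([  0.44923738, -73.16093445,  -3.23741175, -30.55737019,
         0.14735953,   0.71994904,   0.11503371]), 'eef_pos': array([ 0.44223402, -0.22551436,  0.07410799]), 'ee_rot': array([6.80365585e-01, 7.32872872e-01, 1.28762671e-04, 9.12579012e-05]), 'contact_force': array([ 2.02044723, -0.19862055, -1.3276102 ]), 'torque': array([-0.06005198, -0.51778165, -0.13472023]), 'grip_force': 59.99844431877136, 'opening': 0.31307591930154915}
```

View pics/c1.png

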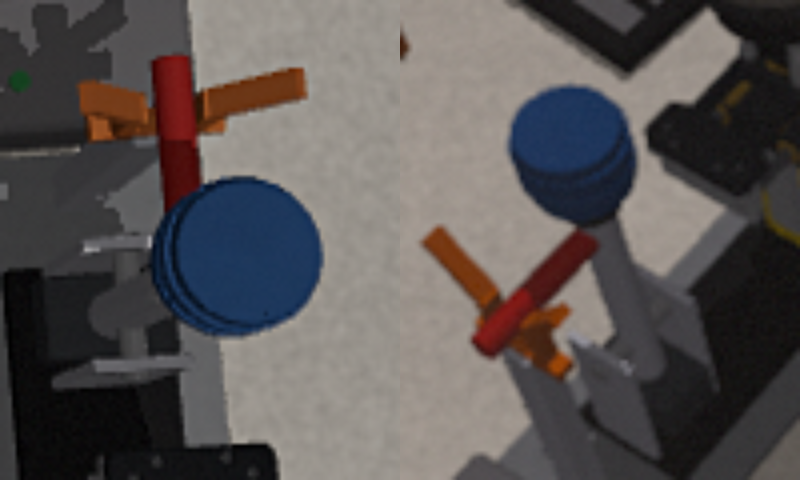

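```bash
cat > ctl.py <<'E'
import sys,json,os; from h import *; from workcell import arm; from scipy.optimize import lsq_linear
I,G,K,C,ML=.00313,.078,.0673,.0015,.32*.0248; DT=.005;W,Z=25.,.8;ROW=.125
D=json.load(open("st.json")) if os.path.exists("st.json") else dict(cmd=[.4422,-.2255,.074,.074,0.],x=[.03,0,0],P=[[1e-5,0,0],[0,1e-5,0],[0,0,.04]],t=None,flt=None,pend=[],bias=0.)
def refs(t,knots,c0):  # commanded (y_hinge-lateral, psi) at times t; knots at ROW spacing from 0
    k=np.array([c0]+knots);tk=np.arange(len(k))*ROW
    lat=k[:,1]+.155*np.sin(k[:,3]); return np.interp(t,tk,lat),np.interp(t,tk,k[:,4])
def sim(x,f,lat,psi,freeze=0):
    # f: [y,yd,psi,psid]; returns trajectories
    x=np.array(x,float);f=np.array(f,float);out=[]
    for i,(l,p) in enumerate(zip(lat,psi)):
        ya=W*W*(l-f[0])-2*Z*W*f[1];pa=W*W*(p-f[2])-2*Z*W*f[3]
        f=f+DT*np.array([f[1],ya,f[3],pa]);f[0]+=DT*DT*ya;f[2]+=DT*DT*pa
        if i*DT>=freeze:
            a=((G-K)*x[0]+K*f[2]-C*(x[1]-f[3])+ML*(ya-.031*pa))/I+x[2]
            x[1]+=DT*a;x[0]+=DT*x[1]
        out.append(x[:2].copy())
    return np.array(out),x,f
A=np.eye(3)+DT*np.array([[0,1,0],[(G-K)/I,-C/I,1],[0,0,0]])
Q=np.diag([0,.02,.02])*DT
def advance(n,knots,c0,freeze=0):
    t=(np.arange(n)+1)*DT; lat,psi=refs(t,knots,c0)
    _,x,f=sim(D["x"],D["flt"],lat,psi,freeze);D["x"],D["flt"]=x.tolist(),f.tolist()
    P=np.array(D["P"])
    for _ in range(n):P=A@P@A.T+Q
    D["P"]=P.tolist()
def meas(img,s):
    F=Ro.from_quat(s["ee_rot"])*Ro.from_matrix(np.array([[0,1,0],[1,0,0],[0,0,-1.]])).inv()
    hinge=s["eef_pos"]+F.apply([.155,0,.031]); yaw=np.arctan2(*F.as_matrix()[[1,0],0]);roll=F.as_euler("ZYX")[2]
    pt=lambda th:proj(img,hinge+Ro.from_euler("ZX",[yaw,th]).apply([0,0,.164]))[0]
    m=cv2.inRange(cv2.cvtColor(img["img"],cv2.COLOR_RGB2HSV),(95,110,20),(125,255,255))
    m=cv2.morphologyEx(m,cv2.MORPH_OPEN,np.ones((3,3),np.uint8))
    best=None
    for c in cv2.findContours(m,cv2.RETR_EXTERNAL,cv2.CHAIN_APPROX_NONE)[0]:
        h=cv2.convexHull(c);M=cv2.moments(h)
        if M["m00"]<700:continue
        u=np.array([M["m10"],M["m01"]])/M["m00"];d=np.linalg.norm(u-pt(0))
        if best is None or d<best[0]:best=(d,u,M["m00"])
    p0=pt(0);J=(pt(.05)-pt(-.05))/.1; th=J@(best[1]-p0)/(J@J); r=best[1]-pt(th)
    return th,roll,best[2],r
def look(n):
    o=[]
    for i in range(n):
        s=arm.get_state();c=arm.read_camera("top");th,roll,ar,r=meas(c,s)
        if D["t"] is None:D["bias"]=th-.03;D["t"]=s["t"]
        dt=s["t"]-D["t"];k=int(round(dt/DT))
        if k>0:
            advance(k,D["pend"],D["c0"],D.get("freeze",0)) if D["pend"] else advance(k,[],D["cmd"])
            if D["pend"]:D["pend"]=[];D["freeze"]=0
            D["t"]=s["t"]
        H=np.array([[1.,0,0]]);P=np.array(D["P"]);Kk=P@H.T/(P[0,0]+.002**2)
        inn=th-D["bias"]-D["x"][0];D["x"]=(np.array(D["x"])+Kk[:,0]*inn).tolist();D["P"]=(P-Kk@H@P).tolist()
        o.append((s["t"],th-D["bias"],inn,roll,ar,*r))
    k=int(round((arm.get_state()["t"]-D["t"])/DT));advance(k,[],D["cmd"]);D["t"]+=k*DT
    for q in o:print(*np.round(q,4))
    s=arm.get_state();print("t",s["t"],"x",np.round(D["x"],4),"sd",np.sqrt(np.diag(D["P"])).round(4),"eef",s["eef_pos"].round(4),"F",np.round(s["contact_force"],1))
def plan(tgt,n,mv,freeze=0,flat=0):
    # tgt x y z yaw ; mv rows of motion
    c0=np.array(D["cmd"]);mj=lambda u:10*u**3-15*u**4+6*u**5
    H=28;kn=[]
    for i in range(1,H+1):
        u=mj(min(1,i/mv));k=c0.copy();k[:4]=c0[:4]+u*(np.array(tgt)-c0[:4]);k[4]=0;kn.append(k)
    t=(np.arange(int(H*ROW/DT))+1)*DT
    lat,_=refs(t,kn,c0);base=sim(D["x"],D["flt"],lat,np.interp(t,[0,ROW],[c0[4],0]),freeze)[0]
    cols=[]
    i0=1 if freeze else 0
    for i in range(i0,H):
        e=np.zeros(H+1);e[i+1]=1
        cols.append(sim([0,0,0],[0]*4,0*t,np.interp(t,np.arange(H+1)*ROW,e),freeze)[0])
    c=np.array(cols)  # m,T,2
    sl=slice(4,None,5)
    m=len(c);Dm=np.eye(m)-np.eye(m,k=-1);d0=np.zeros(m);d0[0]=c0[4] if i0==0 else 0
    Am=np.r_[c[:,sl,0].T,.3*c[:,sl,1].T,.4*np.eye(m),1.*Dm];b=np.r_[-base[sl,0],-.3*base[sl,1],-.4*np.ones(m)*(-D["x"][2]*I/K),1.*d0]
    b[-2*m:-m]=.4*(-D["x"][2]*I/K)
    psi=np.r_[np.zeros(i0),lsq_linear(Am,b,(-.1,.1)).x]
    pr=base+np.tensordot(psi[i0:],c,1)
    R0=Rtool(c0[3],c0[4]);kn=kn[:n];rows=[]
    for k,p in zip(kn,psi):
        k[4]=p;r=row(c0[:3],R0,k[:3],Rtool(k[3],p));rows.append([float(round(v,4)) for v in r]+[-1])
    D.update(pend=[k.tolist() for k in kn],c0=c0.tolist(),cmd=kn[-1].tolist(),freeze=freeze)
    print("psi",psi[:n].round(4),"theta pred",pr[24:n*25:25,0].round(3),"end",pr[n*25-1].round(3));print(json.dumps(rows).replace("-0.0,","0,").replace("0.0,","0,"))
def main(nl,tgt,n,mv,freeze=0):
    if D["flt"] is None:D["flt"]=[D["cmd"][1]+.155*np.sin(D["cmd"][3]),0,0,0]
    look(nl);plan(tgt,n,mv,freeze);json.dump(D,open("st.json","w"))
if __name__=="__main__":
    a=[float(v) for v in sys.argv[1:]];main(int(a[0]),a[1:5],int(a[5]),int(a[6]),a[7] if len(a)>7 else 0)
E
python3 ctl.py 2 .4422 -.2255 .149 .074 8 6 .2
```

```text
3.45 0.03 0.0 0.0 1275.5 0.0873 1.3107
3.5 0.0302 0.0 0.0001 1275.0 0.089 1.3353
t 3.55 x [0.0306 0.0102 0.0002] sd [0.0026 0.0472 0.2043] eef [ 0.4422 -0.2255  0.0741] F [ 2.9 -0.1 -2.1]
psi [ 0.     -0.0289 -0.0069  0.0022  0.0033  0.0023  0.0014  0.0009] theta pred [0.031 0.031 0.026 0.018 0.012 0.007 0.005 0.003] end [ 0.003 -0.011]
[[0, 0, -0.0067, 0, 0, 0, -1], [0, 0, -0.0394, 0, -0.0092, 0, -1], [0, 0, -0.0937, 0, -0.0022, 0, -1], [0, 0, -0.1481, 0, 0.0007, 0, -1], [0, 0, -0.1808, 0, 0.0011, 0, -1], [0, 0, -0.1875, 0, 0.0007, 0, -1], [0, 0, -0.1875, 0, 0.0005, 0, -1], [0, 0, -0.1875, 0, 0.0003, 0, -1]]
```

>>> servo_tool([
  [0,0,-0.0067,0,0,0,-1],
  [0,0,-0.0394,0,-0.0092,0,-1],
  [0,0,-0.0937,0,-0.0022,0,-1],
  [0,0,-0.1481,0,0.0007,0,-1],
  [0,0,-0.1808,0,0.0011,0,-1],
  [0,0,-0.1875,0,0.0007,0,-1],
])

```text
t: 4.3
eef_pos: [0.4422, -0.2256, 0.1499]
ee_rot: [0.68, 0.733, 0.001, -0.0]
contact_force: [0.7, 0.1, -9.6]
opening: 0.318
grip_force: 60.0
```

```bash
sed -i 's/\.002\*\*2/.001**2/' ctl.py
python3 - <<'E'
import json;D=json.load(open("st.json"));D["pend"]=D["pend"][:6];D["cmd"]=D["pend"][-1];print(D["bias"]);json.dump(D,open("st.json","w"))
E
python3 ctl.py 3 .4422 -.2255 .149 .074 5 5
```

```text
-0.0161230093745336
4.3 0.0236 0.0161 0.0008 1586.5 0.0917 1.3946
4.35 0.0237 -0.0008 0.0011 1575.0 0.0837 1.27
4.4 0.0252 0.001 0.0017 1573.0 0.0772 1.1631
t 4.45 x [0.0267 0.0342 0.024 ] sd [0.0023 0.0443 0.1557] eef [ 0.4417 -0.2253  0.1486] F [-0.2 -0.3 -8.7]
psi [-0.0417 -0.0151 -0.0005  0.0026  0.0018] theta pred [0.033 0.031 0.022 0.014 0.009] end [ 0.009 -0.033]
[[0, 0, 0, 0, -0.014, 0, -1], [0, 0, 0, 0, -0.0056, 0, -1], [0, 0, 0, 0, -0.0009, 0, -1], [0, 0, 0, 0, 0.0001, 0, -1], [0, 0, 0, 0, -0.0002, 0, -1]]
```

>>> servo_tool([
  [0,0,0,0,-0.014,0,-1],
  [0,0,0,0,-0.0056,0,-1],
  [0,0,0,0,-0.0009,0,-1],
  [0,0,0,0,0.0001,0,-1],
  [0,0,0,0,-0.0002,0,-1],
])

```text
t: 5.08
eef_pos: [0.442, -0.2258, 0.149]
ee_rot: [0.681, 0.733, 0.001, -0.001]
contact_force: [0.1, 0.2, -8.8]
opening: 0.313
grip_force: 60.0
```

```bash
python3 ctl.py 3 .4472 -.2055 .149 .074 6 6
```

```text
5.075 -0.0164 -0.0256 0.002 1581.0 0.1008 1.2333
5.125 -0.0191 0.0024 0.0018 1574.0 0.1035 1.2197
5.175 -0.0236 -0.0014 0.0017 1573.0 0.1091 1.2103
t 5.225 x [-0.0272 -0.0771  0.0076] sd [0.0023 0.0441 0.1497] eef [ 0.442  -0.2255  0.1491] F [-0.2 -0.1 -9.1]
psi [ 0.0315  0.0007 -0.004   0.0063  0.012   0.0075] theta pred [-0.036 -0.035 -0.024 -0.015 -0.009 -0.006] end [-0.006  0.014]
[[0.0017, 0.0006, 0, 0, 0.0095, 0, -1], [0.0103, 0.0034, 0, 0, -0.0003, 0, -1], [0.0245, 0.0081, 0, 0, -0.0018, 0, -1], [0.0387, 0.0128, 0.0001, 0, 0.0015, 0, -1], [0.0472, 0.0156, 0.0001, 0, 0.0033, 0, -1], [0.0489, 0.0162, 0.0001, 0, 0.0018, 0, -1]]
```

>>> servo_tool([
  [0.0017,0.0006,0,0,0.0095,0,-1],
  [0.0103,0.0034,0,0,-0.0003,0,-1],
  [0.0245,0.0081,0,0,-0.0018,0,-1],
  [0.0387,0.0128,0.0001,0,0.0015,0,-1],
  [0.0472,0.0156,0.0001,0,0.0033,0,-1],
  [0.0489,0.0162,0.0001,0,0.0018,0,-1],
])

```text
t: 5.98
eef_pos: [0.4471, -0.2056, 0.1491]
ee_rot: [0.68, 0.733, 0.003, -0.003]
contact_force: [-0.0, 0.0, -9.7]
opening: 0.318
grip_force: 60.0
```

```bash
sed -i 's/Q=np.diag(\[0,.02,.02\])/Q=np.diag([0,.004,.005])/' ctl.py; python3 ctl.py 4 .457 -.165 .149 .07 6 6
```

```text
5.975 -0.027 -0.021 0.0075 1554.0 0.1157 1.2849
6.025 -0.03 -0.001 0.007 1550.0 0.1183 1.2596
6.075 -0.0325 0.0004 0.0072 1557.0 0.12 1.2295
6.125 -0.0363 -0.0007 0.0072 1536.5 0.1247 1.2169
t 6.175 x [-0.0394 -0.0661 -0.0532] sd [0.0016 0.0232 0.0804] eef [ 0.447  -0.2056  0.1491] F [ 1.   0.4 -8.9]
psi [ 0.0181 -0.0128 -0.0052  0.0192  0.0299  0.0198] theta pred [-0.046 -0.041 -0.028 -0.016 -0.009 -0.006] end [-0.006  0.008]
[[0.0035, 0.0011, 0, 0, 0.0034, 0, -1], [0.0208, 0.0067, 0.0002, 0, -0.0065, 0.0003, -1], [0.0496, 0.016, 0.0004, 0, -0.004, 0.0006, -1], [0.0783, 0.0252, 0.0006, 0, 0.0037, 0.001, -1], [0.0956, 0.0308, 0.0007, 0, 0.0072, 0.0012, -1], [0.0992, 0.0319, 0.0007, 0, 0.0039, 0.0013, -1]]
```

>>> servo_tool([
  [0.0035,0.0011,0,0,0.0034,0,-1],
  [0.0208,0.0067,0.0002,0,-0.0065,0.0003,-1],
  [0.0496,0.016,0.0004,0,-0.004,0.0006,-1],
  [0.0783,0.0252,0.0006,0,0.0037,0.001,-1],
  [0.0956,0.0308,0.0007,0,0.0072,0.0012,-1],
  [0.0992,0.0319,0.0007,0,0.0039,0.0013,-1],
])

```text
t: 6.92
eef_pos: [0.457, -0.1651, 0.149]
ee_rot: [0.682, 0.731, 0.007, -0.007]
contact_force: [-0.3, -0.2, -8.7]
opening: 0.316
grip_force: 60.0
```

```bash
python3 ctl.py 4 .462 -.125 .149 .07 6 6
```

```text
6.925 0.0025 0.009 0.0197 1519.0 0.0879 1.371
6.975 0.0036 -0.0003 0.0187 1522.5 0.0881 1.3705
7.025 0.005 0.0 0.0191 1531.0 0.0919 1.4343
7.075 0.007 0.0001 0.0193 1526.0 0.0942 1.4835
t 7.125 x [ 0.0097  0.063  -0.0442] sd [0.0016 0.0228 0.0724] eef [ 0.4568 -0.1652  0.1491] F [-0.2 -0.1 -8.7]
psi [-0.0867 -0.0511 -0.0056  0.0272  0.0364  0.0236] theta pred [0.024 0.029 0.023 0.016 0.012 0.007] end [ 0.007 -0.038]
[[0.0035, 0.0007, 0.0001, 0, -0.0339, 0, -1], [0.0207, 0.0041, 0.0004, 0, -0.0226, 0, -1], [0.0494, 0.0097, 0.001, 0, -0.0081, 0, -1], [0.0781, 0.0154, 0.0015, 0, 0.0024, 0, -1], [0.0954, 0.0188, 0.0019, 0, 0.0053, 0, -1], [0.0989, 0.0195, 0.002, 0, 0.0012, 0, -1]]
```

>>> servo_tool([
  [0.0035,0.0007,0.0001,0,-0.0339,0,-1],
  [0.0207,0.0041,0.0004,0,-0.0226,0,-1],
  [0.0494,0.0097,0.001,0,-0.0081,0,-1],
  [0.0781,0.0154,0.0015,0,0.0024,0,-1],
  [0.0954,0.0188,0.0019,0,0.0053,0,-1],
  [0.0989,0.0195,0.002,0,0.0012,0,-1],
])

```text
t: 7.88
eef_pos: [0.4618, -0.1252, 0.149]
ee_rot: [0.682, 0.731, 0.008, -0.008]
contact_force: [1.3, -0.3, -8.2]
opening: 0.318
grip_force: 60.0
```

```bash
python3 - <<'E'
s=open("ctl.py").read()
s=s.replace("""psi=np.r_[np.zeros(i0),lsq_linear(Am,b,(-.1,.1)).x]""","""M=np.eye(m);M[n:n+2]=M[n-1];M=np.delete(M,[n,n+1],1)
    psi=np.r_[np.zeros(i0),M@lsq_linear(Am@M,b,(-.1,.1)).x]""")
open("ctl.py","w").write(s)
E
python3 ctl.py 4 .465 -.075 .149 .065 7 6
```

```text
7.875 0.0022 -0.0048 0.0223 1497.5 0.0848 1.3193
7.925 0.0001 0.0003 0.0213 1507.5 0.0912 1.3943
7.975 -0.0004 0.0015 0.0221 1511.0 0.0899 1.3629
8.025 -0.0009 0.0002 0.0225 1511.0 0.0894 1.3529
t 8.075 x [-0.0002  0.0251 -0.0262] sd [0.0016 0.0228 0.0715] eef [ 0.4618 -0.125   0.1491] F [ 0.6  0.2 -8.2]
psi [-0.0771 -0.0532 -0.0081  0.0301  0.0423  0.0271  0.0045] theta pred [0.01  0.016 0.014 0.011 0.009 0.005 0.003] end [ 0.003 -0.011]
[[0.0044, 0.0006, 0.0001, 0, -0.032, 0.0001, -1], [0.0261, 0.0034, 0.0006, 0, -0.0244, 0.0003, -1], [0.0621, 0.0081, 0.0015, 0, -0.0101, 0.0008, -1], [0.0981, 0.0128, 0.0023, 0, 0.0021, 0.0013, -1], [0.1197, 0.0156, 0.0028, -0.0001, 0.006, 0.0015, -1], [0.1241, 0.0162, 0.0029, 0, 0.0011, 0.0016, -1], [0.1241, 0.0162, 0.0029, 0, -0.0061, 0.0016, -1]]
```

>>> servo_tool([
  [0.0044,0.0006,0.0001,0,-0.032,0.0001,-1],
  [0.0261,0.0034,0.0006,0,-0.0244,0.0003,-1],
  [0.0621,0.0081,0.0015,0,-0.0101,0.0008,-1],
  [0.0981,0.0128,0.0023,0,0.0021,0.0013,-1],
  [0.1197,0.0156,0.0028,0,0.006,0.0015,-1],
  [0.1241,0.0162,0.0029,0,0.0011,0.0016,-1],
  [0.1241,0.0162,0.0029,0,-0.0061,0.0016,-1],
])

```text
t: 8.95
eef_pos: [0.4648, -0.0752, 0.1491]
ee_rot: [0.684, 0.73, 0.001, -0.001]
contact_force: [0.1, -0.3, -8.0]
opening: 0.315
grip_force: 60.0
```

```bash
python3 ctl.py 4 .465 -.010 .149 .058 8 7
```

```text
8.95 -0.0329 -0.0354 0.0027 1458.5 0.0987 1.499
9.0 -0.0359 0.0016 0.0015 1453.0 0.1017 1.5129
9.05 -0.0394 0.0008 0.0029 1461.0 0.1056 1.5486
9.1 -0.0458 -0.0024 0.0036 1458.5 0.1078 1.5537
t 9.15 x [-0.0502 -0.1033 -0.0514] sd [0.0016 0.0228 0.0715] eef [ 0.4648 -0.0748  0.1491] F [-0.  -0.1 -8.2]
psi [ 0.0378 -0.0163 -0.0218  0.0059  0.0334  0.0391  0.0232  0.0039] theta pred [-0.062 -0.058 -0.041 -0.025 -0.014 -0.008 -0.006 -0.005] end [-0.005  0.014]
[[0.0038, 0.0002, 0, 0, 0.0106, 0.0001, -1], [0.0235, 0.0015, 0.0001, 0, -0.0066, 0.0003, -1], [0.0597, 0.0039, 0.0003, 0, -0.0084, 0.0008, -1], [0.1025, 0.0067, 0.0005, 0, 0.0005, 0.0014, -1], [0.1387, 0.009, 0.0006, 0, 0.0092, 0.0019, -1], [0.1584, 0.0103, 0.0007, 0, 0.011, 0.0022, -1], [0.1622, 0.0106, 0.0007, 0, 0.006, 0.0022, -1], [0.1622, 0.0106, 0.0007, 0, -0.0002, 0.0022, -1]]
```

>>> servo_tool([
  [0.0038,0.0002,0,0,0.0106,0.0001,-1],
  [0.0235,0.0015,0.0001,0,-0.0066,0.0003,-1],
  [0.0597,0.0039,0.0003,0,-0.0084,0.0008,-1],
  [0.1025,0.0067,0.0005,0,0.0005,0.0014,-1],
  [0.1387,0.009,0.0006,0,0.0092,0.0019,-1],
  [0.1584,0.0103,0.0007,0,0.011,0.0022,-1],
  [0.1622,0.0106,0.0007,0,0.006,0.0022,-1],
  [0.1622,0.0106,0.0007,0,-0.0002,0.0022,-1],
])

```text
t: 10.15
eef_pos: [0.4649, -0.0103, 0.149]
ee_rot: [0.686, 0.727, 0.001, -0.001]
contact_force: [-1.0, -0.9, -8.3]
opening: 0.317
grip_force: 60.0
```

```bash
python3 ctl.py 4 .46 .035 .149 .052 6 5
```

```text
10.15 -0.0301 -0.0253 0.002 1451.0 0.0828 1.6441
10.2 -0.0328 -0.0006 0.0011 1458.0 0.0797 1.5726
10.25 -0.0343 0.0014 0.0024 1448.5 0.0827 1.6221
10.3 -0.0391 -0.0019 0.0031 1441.5 0.0829 1.6541
t 10.35 x [-0.0423 -0.0762 -0.0827] sd [0.0016 0.0228 0.0715] eef [ 0.4649 -0.01    0.1491] F [ 0.4  0.6 -8.5]
psi [ 0.0055 -0.0123  0.0159  0.0412  0.0313  0.0064] theta pred [-0.049 -0.043 -0.027 -0.014 -0.009 -0.007] end [-0.007  0.018]
[[0.0065, -0.0003, 0, 0, 0.0005, 0.0001, -1], [0.0359, -0.0019, 0.0001, 0, -0.0052, 0.0006, -1], [0.0772, -0.0041, 0.0003, 0, 0.0038, 0.0013, -1], [0.1065, -0.0056, 0.0004, 0, 0.0119, 0.0018, -1], [0.113, -0.006, 0.0004, 0, 0.0087, 0.0019, -1], [0.113, -0.006, 0.0004, 0, 0.0008, 0.0019, -1]]
```

>>> servo_tool([
  [0.0065,-0.0003,0,0,0.0005,0.0001,-1],
  [0.0359,-0.0019,0.0001,0,-0.0052,0.0006,-1],
  [0.0772,-0.0041,0.0003,0,0.0038,0.0013,-1],
  [0.1065,-0.0056,0.0004,0,0.0119,0.0018,-1],
  [0.113,-0.006,0.0004,0,0.0087,0.0019,-1],
  [0.113,-0.006,0.0004,0,0.0008,0.0019,-1],
])

```text
t: 11.1
eef_pos: [0.4599, 0.0345, 0.149]
ee_rot: [0.689, 0.725, 0.002, -0.002]
contact_force: [0.6, -0.4, -9.1]
opening: 0.317
grip_force: 60.0
```

```bash
python3 ctl.py 4 .452 .083 .149 .045 6 5
```

```text
11.1 -0.0125 -0.0053 0.005 1448.0 0.0657 1.536
11.15 -0.0122 0.0002 0.0038 1457.5 0.0695 1.5909
11.2 -0.0124 -0.0002 0.0054 1452.0 0.0687 1.5531
11.25 -0.0133 -0.0006 0.006 1451.5 0.0682 1.5495
t 11.3 x [-0.0137 -0.0122 -0.0941] sd [0.0016 0.0228 0.0714] eef [0.4598 0.0349 0.149 ] F [ 0.2 -0.  -8.8]
psi [-0.0509 -0.0327  0.0178  0.0491  0.0376  0.0086] theta pred [-0.011 -0.006 -0.     0.003  0.002  0.   ] end [ 0.    -0.007]
[[0.007, -0.0008, 0, 0, -0.0182, 0.0001, -1], [0.0384, -0.0044, 0.0002, 0, -0.0124, 0.0007, -1], [0.0825, -0.0094, 0.0005, 0, 0.0036, 0.0015, -1], [0.1139, -0.0129, 0.0007, -0.0001, 0.0136, 0.0021, -1], [0.1209, -0.0137, 0.0008, 0, 0.0099, 0.0022, -1], [0.1209, -0.0137, 0.0008, 0, 0.0007, 0.0022, -1]]
```

>>> servo_tool([
  [0.007,-0.0008,0,0,-0.0182,0.0001,-1],
  [0.0384,-0.0044,0.0002,0,-0.0124,0.0007,-1],
  [0.0825,-0.0094,0.0005,0,0.0036,0.0015,-1],
  [0.1139,-0.0129,0.0007,0,0.0136,0.0021,-1],
  [0.1209,-0.0137,0.0008,0,0.0099,0.0022,-1],
  [0.1209,-0.0137,0.0008,0,0.0007,0.0022,-1],
])

```text
t: 12.05
eef_pos: [0.4519, 0.0825, 0.149]
ee_rot: [0.691, 0.723, 0.002, -0.002]
contact_force: [0.6, -0.0, -9.1]
opening: 0.319
grip_force: 60.0
```

```bash
python3 ctl.py 4 .446 .13 .149 .04 6 5
```

```text
12.05 0.0158 0.0156 0.0067 1459.5 0.0548 1.4781
12.1 0.0193 0.0019 0.0054 1458.5 0.0549 1.4503
12.15 0.021 -0.0006 0.0072 1459.0 0.0568 1.4806
12.2 0.0225 -0.0013 0.0081 1457.5 0.056 1.4677
t 12.25 x [ 0.0253  0.0531 -0.0685] sd [0.0016 0.0228 0.0714] eef [0.4518 0.0831 0.149 ] F [ 0.3 -0.  -7.5]
psi [-0.1    -0.0689  0.0108  0.052   0.0411  0.0096] theta pred [0.038 0.045 0.039 0.03  0.019 0.011] end [ 0.011 -0.044]
[[0.0068, -0.0006, 0.0001, 0, -0.0346, 0.0001, -1], [0.0375, -0.0031, 0.0003, 0, -0.0247, 0.0005, -1], [0.0806, -0.0066, 0.0007, 0, 0.0007, 0.0011, -1], [0.1112, -0.0091, 0.001, 0, 0.0138, 0.0015, -1], [0.1181, -0.0097, 0.001, 0, 0.0103, 0.0016, -1], [0.1181, -0.0097, 0.001, 0, 0.0003, 0.0016, -1]]
```

>>> servo_tool([
  [0.0068,-0.0006,0.0001,0,-0.0346,0.0001,-1],
  [0.0375,-0.0031,0.0003,0,-0.0247,0.0005,-1],
  [0.0806,-0.0066,0.0007,0,0.0007,0.0011,-1],
  [0.1112,-0.0091,0.001,0,0.0138,0.0015,-1],
  [0.1181,-0.0097,0.001,0,0.0103,0.0016,-1],
  [0.1181,-0.0097,0.001,0,0.0003,0.0016,-1],
])

```text
t: 13.0
eef_pos: [0.446, 0.1294, 0.1491]
ee_rot: [0.693, 0.721, 0.003, -0.003]
contact_force: [0.1, 0.6, -9.6]
opening: 0.314
grip_force: 60.0
```

```bash
python3 ctl.py 4 .4389 .172 .149 .0363 6 5
```

```text
13.0 -0.0454 -0.0566 0.009 2423.0 -0.2973 -7.8464
13.05 -0.0424 0.012 0.0075 2421.5 -0.2987 -7.7333
13.1 -0.0412 0.006 0.0093 2401.0 -0.3051 -7.7986
13.15 -0.0411 0.0006 0.01 2401.5 -0.306 -7.8316
t 13.2 x [-0.0399  0.0306  0.0974] sd [0.0016 0.0228 0.0714] eef [0.4458 0.1302 0.149 ] F [ 0.3  0.  -8.9]
psi [-0.0514 -0.0396  0.0047  0.0331  0.0236 -0.0013] theta pred [-0.031 -0.019 -0.01  -0.003 -0.002 -0.002] end [-0.002  0.002]
[[0.0061, -0.0008, 0.0001, 0, -0.0194, 0.0001, -1], [0.0335, -0.0043, 0.0003, 0, -0.0157, 0.0004, -1], [0.0721, -0.0092, 0.0007, 0, -0.0015, 0.0008, -1], [0.0995, -0.0128, 0.001, 0, 0.0075, 0.0011, -1], [0.1056, -0.0135, 0.001, 0, 0.0045, 0.0012, -1], [0.1056, -0.0135, 0.001, 0, -0.0035, 0.0012, -1]]
```

```bash
python3 - <<'E'
import json
D=json.load(open("st.json"));D["pend"]=[];D["cmd"]=D["c0"];D["x"]=[.006,-.01,-.0685];D["P"]=[[4e-4,0,0],[0,36e-4,0],[0,0,.005]];json.dump(D,open("st.json","w"))
s=open("ctl.py").read();s=s.replace("np.ones((3,3),np.uint8))","cv2.getStructuringElement(cv2.MORPH_ELLIPSE,(21,21)))");open("ctl.py","w").write(s)
E
python3 ctl.py 4 .4389 .172 .149 .0363 6 5
python3 - <<'E'
from workcell import arm;import cv2
E
```

```text
13.2 0.0216 0.0156 0.0101 1464.5 0.042 1.283
13.25 0.0233 0.0019 0.0099 1456.5 0.0417 1.3034
13.3 0.0252 0.0002 0.0098 1461.5 0.043 1.3657
13.35 0.027 -0.0006 0.0097 1464.0 0.0384 1.2515
t 13.4 x [ 0.0299  0.0593 -0.0707] sd [0.0016 0.0229 0.0764] eef [0.4458 0.1298 0.149 ] F [ 0.1  0.1 -8.9]
psi [-0.1    -0.0669  0.0096  0.048   0.0382  0.0094] theta pred [0.044 0.05  0.042 0.031 0.02  0.012] end [ 0.012 -0.046]
[[0.0061, -0.0008, 0.0001, 0, -0.0349, 0.0001, -1], [0.0335, -0.0043, 0.0003, 0, -0.0243, 0.0004, -1], [0.0721, -0.0092, 0.0007, 0, 0, 0.0008, -1], [0.0995, -0.0128, 0.001, 0, 0.0122, 0.0011, -1], [0.1056, -0.0135, 0.001, 0, 0.0091, 0.0012, -1], [0.1056, -0.0135, 0.001, 0, -0.0001, 0.0012, -1]]
```

>>> servo_tool([
  [0.0061,-0.0008,0.0001,0,-0.0349,0.0001,-1],
  [0.0335,-0.0043,0.0003,0,-0.0243,0.0004,-1],
  [0.0721,-0.0092,0.0007,0,0,0.0008,-1],
  [0.0995,-0.0128,0.001,0,0.0122,0.0011,-1],
  [0.1056,-0.0135,0.001,0,0.0091,0.0012,-1],
  [0.1056,-0.0135,0.001,0,-0.0001,0.0012,-1],
])

```text
t: 14.15
eef_pos: [0.4389, 0.1714, 0.1491]
ee_rot: [0.694, 0.72, 0.003, -0.003]
contact_force: [-0.5, -0.1, -8.3]
opening: 0.316
grip_force: 60.0
```

```bash
python3 ctl.py 4 .4389 .172 .144 .0363 6 5
```

```text
14.15 0.033 0.021 0.0087 1456.0 0.0358 1.5023
14.2 0.0367 0.0032 0.0074 1468.0 0.0342 1.4692
14.25 0.0389 0.0002 0.0091 1463.5 0.0312 1.3829
14.3 0.0405 -0.0017 0.0097 1461.0 0.03 1.3892
t 14.35 x [ 0.0442  0.0726 -0.0133] sd [0.0016 0.0228 0.072 ] eef [0.4387 0.1721 0.149 ] F [-0.2  0.3 -9.7]
psi [-0.0749 -0.026   0.0014  0.0073  0.006   0.0027] theta pred [0.057 0.055 0.039 0.026 0.016 0.011] end [ 0.011 -0.036]
[[0, 0, 0.0007, 0, -0.0268, 0, -1], [0, 0, 0.004, 0, -0.0113, 0, -1], [-0.0001, 0, 0.0085, 0, -0.0026, 0, -1], [-0.0001, 0, 0.0118, 0, -0.0007, 0, -1], [-0.0001, 0, 0.0125, 0, -0.0011, 0, -1], [-0.0001, 0, 0.0125, 0, -0.0021, 0, -1]]
```

>>> servo_tool([
  [0,0,0.0007,0,-0.0268,0,-1],
  [0,0,0.004,0,-0.0113,0,-1],
  [-0.0001,0,0.0085,0,-0.0026,0,-1],
  [-0.0001,0,0.0118,0,-0.0007,0,-1],
  [-0.0001,0,0.0125,0,-0.0011,0,-1],
  [-0.0001,0,0.0125,0,-0.0021,0,-1],
])

```text
t: 15.1
eef_pos: [0.4387, 0.172, 0.144]
ee_rot: [0.694, 0.72, 0.001, -0.001]
contact_force: [-0.2, 0.5, -8.2]
opening: 0.317
grip_force: 60.0
```

```bash
python3 ctl.py 4 .4389 .172 .144 .0363 6 5
```

```text
15.1 -0.0283 -0.039 0.0018 1451.5 0.0127 1.5011
15.15 -0.0329 0.0019 0.0018 1463.0 0.0031 1.4066
15.2 -0.0397 -0.0009 0.002 1464.5 -0.0092 1.4035
15.25 -0.0467 -0.001 0.0022 1467.5 -0.0222 1.4711
t 15.3 x [-0.0532 -0.139  -0.0566] sd [0.0016 0.0228 0.0715] eef [0.4387 0.1722 0.144 ] F [-1.2 -1.1 -9. ]
psi [ 0.1     0.0435  0.0042 -0.0057 -0.0046 -0.0003] theta pred [-0.073 -0.072 -0.053 -0.035 -0.022 -0.015] end [-0.015  0.048]
[[0, 0, 0, 0, 0.031, 0, -1], [0, 0, 0, 0, 0.013, 0, -1], [0, 0, 0, 0, 0.0005, 0, -1], [0, 0, 0, 0, -0.0027, 0, -1], [0, 0, 0, 0, -0.0023, 0, -1], [0, 0, 0, 0, -0.0009, 0, -1]]
```

```bash
cat > idf.py <<'E'
import ctl;from h import *
mj=lambda u:10*u**3-15*u**4+6*u**5
L=[[4.3,.0236,.0237,.0252],[5.075,-.0164,-.0191,-.0236],[5.975,-.027,-.03,-.0325,-.0363],[6.925,.0025,.0036,.005,.007],[7.875,.0022,.0001,-.0004,-.0009],[8.95,-.0329,-.0359,-.0394,-.0458],[10.15,-.0301,-.0328,-.0343,-.0391],[11.1,-.0125,-.0122,-.0124,-.0133],[12.05,.0158,.0193,.021,.0225],[13.2,.0216,.0233,.0252,.027],[14.15,.033,.0367,.0389,.0405],[15.1,-.0283,-.0329,-.0397,-.0467]]
S=[[.0023],[-.0417,-.0151,-.0005,.0026,.0018],[.0315,.0007,-.004,.0063,.012,.0075],[.0181,-.0128,-.0052,.0192,.0299,.0198],[-.0867,-.0511,-.0056,.0272,.0364,.0236],[-.0771,-.0532,-.0081,.0301,.0423,.0271,.0045],[.0378,-.0163,-.0218,.0059,.0334,.0391,.0232,.0039],[.0055,-.0123,.0159,.0412,.0313,.0064],[-.0509,-.0327,.0178,.0491,.0376,.0086],[-.1,-.0689,.0108,.052,.0411,.0096],[-.1,-.0669,.0096,.048,.0382,.0094],[-.0749,-.026,.0014,.0073,.006,.0027]]
mv=[1,5,6,6,6,6,7,5,5,5,5,5];Y=[-.2255,-.2255,-.2055,-.165,-.125,-.075,-.01,.035,.083,.13,.172,.172];YW=[.074]*3+[.07,.07,.065,.058,.052,.045,.04,.0363,.0363]
lat=np.array(Y)+.155*np.sin(YW)
segs=[]
for i in range(1,12):
    a,b=L[i-1],L[i];n=len(S[i]);look=[ta for ta in a[0]+.05*np.arange(len(a)-1)]
    te=b[0]-n*.125  # call start
    T=int(round((b[0]+.05*(len(b)-1)-a[0])/.005));t=a[0]+.005*(1+np.arange(T))
    k=te+.125*np.arange(n+1);ps=np.interp(t,k,[S[i-1][-1]]+S[i])
    la=np.interp(t,k,[lat[i-1]+(lat[i]-lat[i-1])*mj(min(1,j/mv[i])) for j in range(n+1)])
    # indices of measurements
    idx=[int(round((x-a[0])/.005))-1 for x in list(a[0]+.05*np.arange(len(a)-1))[1:]+list(b[0]+.05*np.arange(len(b)-1))]
    segs.append((ps,la,idx,a[1:2]+a[2:]+b[1:],[lat[i-1],0,S[i-1][-1],0]))
def res(p,full=False):
    G,K,W,ml,d=p;ctl.G,ctl.K,ctl.W,ctl.ML=G*.078,K*.0673,W*25,ml*.00794
    out=[]
    for ps,la,idx,m,f in segs:
        m=np.array(m);g=lambda x0:np.r_[x0[0],ctl.sim([*x0,d],f,la,ps)[0][idx,0]]
        b=g([0,0]);A=np.c_[g([1,0])-b,g([0,1])-b];x=np.linalg.lstsq(A,m-b,rcond=None)[0];out.append(b+A@x-m)
    return out if full else np.concatenate(out)/.0007
for free in([0,0,0,0,1],[1,1,0,0,1],[1,1,1,1,1]):
    ix=[i for i in range(5) if free[i]];p0=np.array([1,1,1,1,0.])
    def h(q):p=p0.copy();p[ix]=q;return np.r_[res(p),(p[:4]-1)/[.05,.1,.4,.1]]
    r=least_squares(h,p0[ix],diff_step=1e-3);print(free,r.x.round(4),r.cost)
p=r.x;print([np.abs(o).max().round(4) for o in res(p,True)])
E
python3 idf.py
```

```text
[0, 0, 0, 0, 1] [-0.068] 142.6429688846654
[1, 1, 0, 0, 1] [ 1.1495  1.1232 -0.0756] 108.33402258087713
[1, 1, 1, 1, 1] [ 1.0652  1.0311  1.9187  0.9366 -0.0655] 88.39229641387458
[np.float64(0.0018), np.float64(0.0007), np.float64(0.0017), np.float64(0.0009), np.float64(0.0012), np.float64(0.0012), np.float64(0.0013), np.float64(0.001), np.float64(0.0037), np.float64(0.0022), np.float64(0.0026)]
```

```bash
python3 - <<'E'
import json
D=json.load(open("st.json"));D["pend"]=[];D["cmd"]=D["c0"];D["x"]=[-.0532,-.13,-.0655];D["P"]=[[4e-6,0,0],[0,5e-4,0],[0,0,.001]];json.dump(D,open("st.json","w"))
s=open("ctl.py").read();s=s.replace("I,G,K,C,ML=.00313,.078,.0673,.0015,.32*.0248","I,G,K,C,ML=.00313,.0831,.0694,.0015,.00744").replace("W,Z=25.","W,Z=48.").replace("[0,.004,.005]","[0,.001,.001]");open("ctl.py","w").write(s)
E
python3 ctl.py 2 .4389 .172 .144 .0363 6 5
```

```text
15.3 -0.0549 -0.0017 0.0022 1466.5 -0.042 1.4904
15.35 -0.0632 -0.0018 0.0023 1454.5 -0.0624 1.5986
t 15.4 x [-0.0706 -0.1658 -0.0662] sd [0.0015 0.0191 0.0332] eef [0.4387 0.1721 0.144 ] F [ 0.4  0.  -8.3]
psi [ 0.1     0.0739  0.0173 -0.0033 -0.0051 -0.0005] theta pred [-0.094 -0.09  -0.067 -0.044 -0.029 -0.019] end [-0.019  0.063]
[[0, 0, 0, 0, 0.031, 0, -1], [0, 0, 0, 0, 0.0226, 0, -1], [0, 0, 0, 0, 0.0046, 0, -1], [0, 0, 0, 0, -0.0019, 0, -1], [0, 0, 0, 0, -0.0025, 0, -1], [0, 0, 0, 0, -0.001, 0, -1]]
```

>>> servo_tool([
  [0,0,0,0,0.031,0,-1],
  [0,0,0,0,0.0226,0,-1],
  [0,0,0,0,0.0046,0,-1],
  [0,0,0,0,-0.0019,0,-1],
  [0,0,0,0,-0.0025,0,-1],
  [0,0,0,0,-0.001,0,-1],
])

```text
t: 16.15
eef_pos: [0.4386, 0.172, 0.1439]
ee_rot: [0.694, 0.72, -0.0, -0.0]
contact_force: [-0.6, -0.2, -8.3]
opening: 0.317
grip_force: 60.0
```

```bash
python3 ctl.py 3 .4389 .172 .144 .0363 5 5
```

```text
16.15 -0.0648 -0.046 -0.0001 1461.5 -0.0713 1.472
16.2 -0.0672 0.0001 0.0 1457.0 -0.0764 1.5743
16.25 -0.0728 -0.0022 -0.0004 1468.5 -0.0999 1.4327
t 16.3 x [-0.0772 -0.1116 -0.1128] sd [0.0014 0.0156 0.0368] eef [0.4388 0.1716 0.144 ] F [ 0.4 -0.3 -9.1]
psi [ 0.1     0.0643  0.0145 -0.0019 -0.    ] theta pred [-0.095 -0.087 -0.064 -0.042 -0.027] end [-0.027  0.095]
[[0, 0, 0, 0, 0.032, 0, -1], [0, 0, 0, 0, 0.0206, 0, -1], [0, 0, 0, 0, 0.0048, 0, -1], [0, 0, 0, 0, -0.0004, 0, -1], [0, 0, 0, 0, 0.0001, 0, -1]]
```

```bash
python3 - <<'E'
import json
D=json.load(open("st.json"));D["pend"]=[];D["cmd"]=D["c0"];D["x"]=[-.0772,-.115,-.2];D["P"]=[[4e-6,0,0],[0,3e-4,0],[0,0,.003]];json.dump(D,open("st.json","w"))
s=open("ctl.py").read();s=s.replace("[0,.001,.001]","[0,.001,.008]").replace("1.*Dm","DW*Dm").replace("1.*d0","DW*d0").replace("(-.1,.1)","(-.11,.11)").replace("DT=.005;","DT=.005;DW=.6;");open("ctl.py","w").write(s)
E
python3 ctl.py 1 .4389 .172 .144 .0363 5 5
```

```text
16.3 -0.0764 0.0008 -0.0006 1466.5 -0.1103 1.519
t 16.35 x [-0.083  -0.1399 -0.2   ] sd [0.0013 0.0186 0.0583] eef [0.4387 0.1717 0.144 ] F [-0.6 -0.2 -8.7]
psi [1.10e-01 9.15e-02 1.63e-02 1.00e-04 3.80e-03] theta pred [-0.105 -0.1   -0.073 -0.048 -0.031] end [-0.031  0.105]
[[0, 0, 0, 0, 0.0352, 0, -1], [0, 0, 0, 0, 0.0293, 0, -1], [0, 0, 0, 0, 0.0053, 0, -1], [0, 0, 0, 0, 0.0002, 0, -1], [0, 0, 0, 0, 0.0014, 0, -1]]
```

>>> servo_tool([
  [0,0,0,0,0.0352,0,-1],
  [0,0,0,0,0.0293,0,-1],
  [0,0,0,0,0.0053,0,-1],
  [0,0,0,0,0.0002,0,-1],
  [0,0,0,0,0.0014,0,-1],
])

```text
t: 16.98
eef_pos: [0.4384, 0.173, 0.144]
ee_rot: [0.693, 0.721, 0.001, -0.001]
contact_force: [-0.0, 0.1, -8.3]
opening: 0.317
grip_force: 60.0
```

```bash
python3 ctl.py 3 .4389 .172 .144 .0363 5 5
```

```text
16.975 -0.0143 0.0171 0.0037 1457.0 0.0289 1.3676
17.025 -0.0105 -0.0035 0.0041 1456.0 0.0315 1.3794
17.075 -0.0053 -0.0014 0.0039 1456.5 0.0353 1.4192
t 17.125 x [-0.0006  0.0818 -0.2573] sd [0.0015 0.0181 0.0685] eef [0.4386 0.1717 0.1439] F [-0.5 -0.3 -9. ]
psi [-0.0161  0.0057  0.0117  0.0124  0.012 ] theta pred [0.008 0.008 0.005 0.003 0.002] end [ 0.002 -0.007]
[[0, 0, 0, 0, -0.0063, 0, -1], [0, 0, 0, 0, 0.0006, 0, -1], [0, 0, 0, 0, 0.0025, 0, -1], [0, 0, 0, 0, 0.0028, 0, -1], [0, 0, 0, 0, 0.0026, 0, -1]]
```

>>> servo_tool([
  [0,0,0,0,-0.0063,0,-1],
  [0,0,0,0,0.0006,0,-1],
  [0,0,0,0,0.0025,0,-1],
  [0,0,0,0,0.0028,0,-1],
  [0,0,0,0,0.0026,0,-1],
])

```text
t: 17.75
eef_pos: [0.4387, 0.1719, 0.144]
ee_rot: [0.694, 0.72, 0.004, -0.004]
contact_force: [0.5, -0.3, -8.1]
opening: 0.317
grip_force: 60.0
```

```bash
python3 ctl.py 3 .4389 .172 .144 .0363 5 5
```

```text
17.75 0.0592 0.057 0.0116 1420.0 0.0121 1.4771
17.8 0.0681 0.0008 0.0116 1420.5 0.0024 1.5499
17.85 0.0773 0.0002 0.0116 1418.5 -0.014 1.4699
t 17.9 x [ 0.0877  0.2179 -0.1068] sd [0.0015 0.0177 0.0673] eef [0.4387 0.1721 0.144 ] F [-0.3  0.4 -8.8]
psi [-0.11   -0.1081 -0.0077  0.015   0.0112] theta pred [0.119 0.12  0.088 0.058 0.038] end [ 0.038 -0.128]
[[0, 0, 0, 0, -0.0388, 0, -1], [0, 0, 0, 0, -0.0382, 0, -1], [0, 0, 0, 0, -0.0063, 0, -1], [0, 0, 0, 0, 0.001, 0, -1], [0, 0, 0, 0, -0.0003, 0, -1]]
```

>>> servo_tool([
  [0,0,0,0,-0.0388,0,-1],
  [0,0,0,0,-0.0382,0,-1],
  [0,0,0,0,-0.0063,0,-1],
  [0,0,0,0,0.001,0,-1],
])

```text
t: 18.4
eef_pos: [0.4388, 0.1706, 0.144]
ee_rot: [0.695, 0.719, 0.006, -0.006]
contact_force: [-1.0, -0.2, -8.3]
opening: 0.313
grip_force: 60.0
```

```bash
python3 - <<'E'
import json
D=json.load(open("st.json"));D["pend"]=D["pend"][:4];D["cmd"]=D["pend"][-1];D["P"][2]=[0,0,.0016];D["P"][0][2]=D["P"][1][2]=0;json.dump(D,open("st.json","w"))
s=open("ctl.py").read();s=s.replace("[0,.001,.008]","[0,.002,.001]");open("ctl.py","w").write(s)
E
python3 ctl.py 3 .4389 .172 .144 .0363 4 4
```

```text
18.4 0.0529 -0.0049 0.0168 1435.0 0.014 1.3723
18.45 0.0478 0.0046 0.0165 1419.5 0.0217 1.4844
18.5 0.0444 0.0046 0.0147 1436.0 0.0218 1.3558
t 18.55 x [ 0.0396 -0.0574 -0.0509] sd [0.0015 0.0185 0.042 ] eef [0.4388 0.1713 0.1441] F [ 0.7 -0.3 -9. ]
psi [-0.0249 -0.001   0.0053  0.0042] theta pred [0.036 0.027 0.018 0.012] end [ 0.012 -0.04 ]
[[0, 0, 0, 0, -0.0127, 0, -1], [0, 0, 0, 0, -0.0051, 0, -1], [0, 0, 0, 0, -0.0031, 0, -1], [0, 0, 0, 0, -0.0034, 0, -1]]
```

>>> servo_tool([
  [0,0,0,0,-0.0127,0,-1],
  [0,0,0,0,-0.0051,0,-1],
  [0,0,0,0,-0.0031,0,-1],
  [0,0,0,0,-0.0034,0,-1],
])

```text
t: 19.05
eef_pos: [0.4387, 0.1716, 0.144]
ee_rot: [0.694, 0.72, 0.001, -0.002]
contact_force: [-0.0, -0.4, -8.9]
opening: 0.315
grip_force: 60.0
```

```bash
python3 ctl.py 3 .4389 .172 .144 .0363 4 4
```

```text
19.05 0.0117 -0.0001 0.0044 1447.0 0.0397 1.4168
19.1 0.0099 0.0001 0.0042 1445.0 0.0399 1.4206
19.15 0.0084 0.0001 0.0042 1456.5 0.0415 1.477
t 19.2 x [ 0.0071 -0.0242 -0.0499] sd [0.0014 0.0182 0.0405] eef [0.4387 0.1719 0.144 ] F [-0.8  0.1 -8.7]
psi [0.0031 0.0029 0.0028 0.0025] theta pred [0.005 0.003 0.002 0.001] end [ 0.001 -0.005]
[[0, 0, 0, 0, -0.0004, 0, -1], [0, 0, 0, 0, -0.0004, 0, -1], [0, 0, 0, 0, -0.0005, 0, -1], [0, 0, 0, 0, -0.0006, 0, -1]]
```

Model matches now; continue the hover.

>>> servo_tool([
  [0,0,0,0,-0.0004,0,-1],
  [0,0,0,0,-0.0004,0,-1],
  [0,0,0,0,-0.0005,0,-1],
  [0,0,0,0,-0.0006,0,-1],
])

```text
t: 19.7
eef_pos: [0.4387, 0.172, 0.144]
ee_rot: [0.694, 0.72, 0.001, -0.001]
contact_force: [-0.8, -0.5, -7.6]
opening: 0.318
grip_force: 60.0
```

```bash
python3 ctl.py 3 .4389 .172 .144 .0363 4 4
```

```text
19.7 -0.0147 -0.016 0.0022 1455.0 0.0285 1.4501
19.75 -0.0166 0.0006 0.0022 1462.0 0.0246 1.3854
19.8 -0.0211 -0.0017 0.0022 1457.0 0.0218 1.4626
t 19.85 x [-0.024  -0.0704 -0.0777] sd [0.0014 0.0182 0.0402] eef [0.4387 0.172  0.144 ] F [-0.   0.4 -8.8]
psi [0.0584 0.0138 0.0015 0.0015] theta pred [-0.034 -0.028 -0.018 -0.012] end [-0.012  0.041]
[[0, 0, 0, 0, 0.0178, 0, -1], [0, 0, 0, 0, 0.0036, 0, -1], [0, 0, 0, 0, -0.0003, 0, -1], [0, 0, 0, 0, -0.0003, 0, -1]]
```

>>> servo_tool([
  [0,0,0,0,0.0178,0,-1],
  [0,0,0,0,0.0036,0,-1],
  [0,0,0,0,-0.0003,0,-1],
  [0,0,0,0,-0.0003,0,-1],
])

```text
t: 20.35
eef_pos: [0.4386, 0.1725, 0.144]
ee_rot: [0.694, 0.72, 0.001, -0.001]
contact_force: [-0.4, 0.4, -9.8]
opening: 0.315
grip_force: 60.0
```

```bash
python3 ctl.py 3 .4389 .172 .144 .0363 4 4
```

```text
20.35 -0.015 -0.003 0.0018 1453.0 0.027 1.3662
20.4 -0.0149 -0.0013 0.0019 1456.5 0.0264 1.3625
20.45 -0.0148 -0.001 0.0018 1460.0 0.0222 1.2229
t 20.5 x [-0.0144 -0.0026 -0.0932] sd [0.0014 0.0182 0.04  ] eef [0.4386 0.172  0.1439] F [ 0.7 -0.3 -8.3]
psi [0.0224 0.0072 0.0031 0.0033] theta pred [-0.016 -0.012 -0.008 -0.005] end [-0.005  0.018]
[[0, 0, 0, 0, 0.0067, 0, -1], [0, 0, 0, 0, 0.0018, 0, -1], [0, 0, 0, 0, 0.0005, 0, -1], [0, 0, 0, 0, 0.0006, 0, -1]]
```

>>> servo_tool([
  [0,0,0,0,0.0067,0,-1],
  [0,0,0,0,0.0018,0,-1],
  [0,0,0,0,0.0005,0,-1],
  [0,0,0,0,0.0006,0,-1],
])

```text
t: 21.0
eef_pos: [0.4387, 0.1723, 0.144]
ee_rot: [0.694, 0.72, 0.001, -0.001]
contact_force: [-0.6, -0.4, -8.4]
opening: 0.313
grip_force: 60.0
```

```bash
python3 ctl.py 3 .4389 .172 .144 .0363 4 4
```

```text
21.0 -0.0087 -0.0033 0.0032 1449.0 0.0345 1.4581
21.05 -0.0087 -0.0003 0.0033 1456.0 0.0332 1.4163
21.1 -0.0093 -0.0007 0.0032 1456.0 0.0326 1.4169
t 21.15 x [-0.0094 -0.0091 -0.1033] sd [0.0014 0.0182 0.0399] eef [0.4387 0.1721 0.144 ] F [ 0.1  0.2 -9. ]
psi [0.0193 0.0072 0.0039 0.004 ] theta pred [-0.011 -0.009 -0.006 -0.004] end [-0.004  0.013]
[[0, 0, 0, 0, 0.0051, 0, -1], [0, 0, 0, 0, 0.0012, 0, -1], [0, 0, 0, 0, 0.0002, 0, -1], [0, 0, 0, 0, 0.0002, 0, -1]]
```

>>> servo_tool([
  [0,0,0,0,0.0051,0,-1],
  [0,0,0,0,0.0012,0,-1],
  [0,0,0,0,0.0002,0,-1],
  [0,0,0,0,0.0002,0,-1],
])

```text
t: 21.65
eef_pos: [0.4387, 0.1722, 0.144]
ee_rot: [0.694, 0.72, 0.001, -0.001]
contact_force: [-0.2, 0.6, -8.8]
opening: 0.315
grip_force: 60.0
```

```bash
python3 ctl.py 3 .4389 .172 .144 .0363 5 5
```

```text
21.65 0.0002 0.004 0.0038 1449.5 0.0373 1.3783
21.7 -0.0001 -0.0015 0.0038 1449.0 0.037 1.3729
21.75 0.0013 0.0003 0.0038 1458.5 0.0364 1.3359
t 21.8 x [ 0.002   0.0145 -0.1033] sd [0.0014 0.0182 0.0399] eef [0.4387 0.172  0.144 ] F [-1.2  0.6 -9.2]
psi [-0.003   0.0031  0.0048  0.005   0.0048] theta pred [0.004 0.003 0.002 0.001 0.001] end [ 0.001 -0.003]
[[0, 0, 0, 0, -0.0022, 0, -1], [0, 0, 0, 0, -0.0003, 0, -1], [0, 0, 0, 0, 0.0003, 0, -1], [0, 0, 0, 0, 0.0003, 0, -1], [0, 0, 0, 0, 0.0003, 0, -1]]
```

>>> servo_tool([
  [0,0,0,0,-0.0022,0,-1],
  [0,0,0,0,-0.0003,0,-1],
  [0,0,0,0,0.0003,0,-1],
  [0,0,0,0,0.0003,0,-1],
  [0,0,0,0,0.0003,0,-1],
])

```text
t: 22.42
eef_pos: [0.4387, 0.172, 0.144]
ee_rot: [0.694, 0.72, 0.002, -0.002]
contact_force: [0.8, 0.1, -8.8]
opening: 0.312
grip_force: 60.0
```

```bash
python3 ctl.py 3 .4389 .172 .144 .0363 4 4
```

```text
22.425 0.0004 -0.0005 0.0048 1458.5 0.0369 1.3801
22.475 0.0007 0.0005 0.0048 1458.5 0.0368 1.3647
22.525 0.0006 0.0001 0.0048 1458.5 0.0371 1.3809
t 22.575 x [ 0.0006  0.0013 -0.1005] sd [0.0015 0.0184 0.04  ] eef [0.4387 0.172  0.144 ] F [-0.5 -0.8 -8.9]
psi [0.0031 0.0043 0.0046 0.0046] theta pred [0.001 0.001 0.    0.   ] end [ 0.    -0.001]
[[0, 0, 0, 0, -0.0005, 0, -1], [0, 0, 0, 0, -0.0002, 0, -1], [0, 0, 0, 0, -0.0001, 0, -1], [0, 0, 0, 0, -0.0001, 0, -1]]
```

>>> servo_tool([
  [0,0,0,0,-0.0005,0,-1],
  [0,0,0,0,-0.0002,0,-1],
  [0,0,0,0,-0.0001,0,-1],
  [0,0,0,0,-0.0001,0,-1],
])

```text
t: 23.08
eef_pos: [0.4387, 0.172, 0.144]
ee_rot: [0.694, 0.72, 0.001, -0.002]
contact_force: [-0.0, 0.3, -8.2]
opening: 0.32
grip_force: 60.0
```

```bash
python3 ctl.py 3 .4389 .172 .144 .0363 4 4
python3 - <<'E'
from h import *; from workcell import arm
T=arm.read_camera("top");S=arm.read_camera("scene");W=arm.read_camera("wrist")
o=np.zeros((480,800,3),np.uint8)
o[:,:400]=cv2.resize(T["img"][170:290,170:270],(400,480));o[:,400:]=cv2.resize(S["img"][210:330,330:430],(400,480))
cv2.imwrite("pics/c2.png",o[...,::-1]);cv2.imwrite("pics/w2.png",W["img"][...,::-1])
E
```

```text
23.075 -0.0015 -0.0018 0.0044 1447.0 0.0356 1.366
23.125 -0.0016 0.0003 0.0045 1446.5 0.0359 1.3772
23.175 -0.0029 -0.0009 0.0045 1446.0 0.0383 1.4802
t 23.225 x [-0.0032 -0.013  -0.1068] sd [0.0014 0.0182 0.0399] eef [0.4387 0.172  0.144 ] F [-0.1 -0.  -9.1]
psi [0.0136 0.0065 0.0045 0.0045] theta pred [-0.005 -0.004 -0.003 -0.002] end [-0.002  0.006]
[[0, 0, 0, 0, 0.0029, 0, -1], [0, 0, 0, 0, 0.0006, 0, -1], [0, 0, 0, 0, 0, 0, -1], [0, 0, 0, 0, 0, 0, -1]]
```

View pics/c2.png

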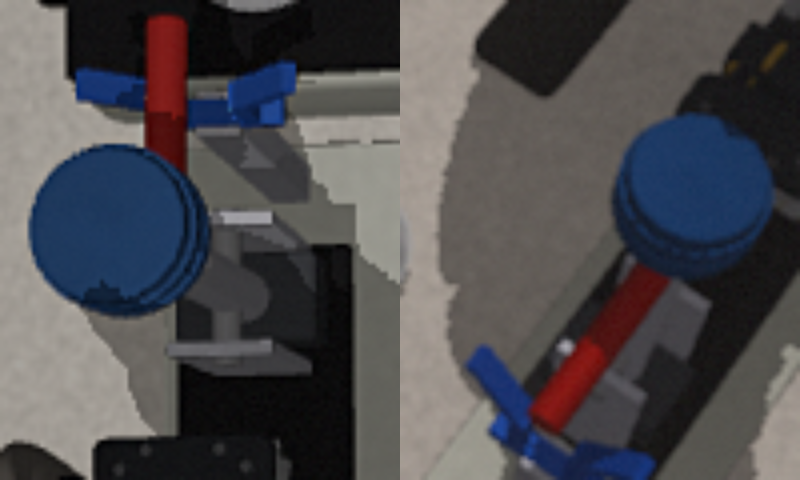

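View pics/w2.png

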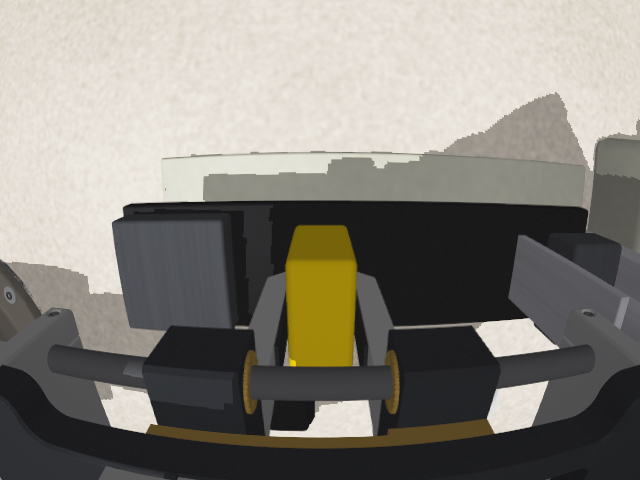

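```bash
python3 - <<'E'
import json
D=json.load(open("st.json"));D["pend"]=[];D["cmd"]=D["c0"];json.dump(D,open("st.json","w"))
E
python3 ctl.py 2 .4389 .172 .144 .0363 4 4
```

```text
23.375 -0.0036 0.0017 0.0044 1449.0 0.0377 1.4745
23.425 -0.0052 -0.0011 0.0044 1458.5 0.0385 1.5349
t 23.475 x [-0.0055 -0.0146 -0.1054] sd [0.0013 0.0175 0.0396] eef [0.4387 0.172  0.144 ] F [ 0.3  0.4 -8.5]
psi [0.0167 0.007  0.0043 0.0043] theta pred [-0.008 -0.006 -0.004 -0.003] end [-0.003  0.009]
[[0, 0, 0, 0, 0.0039, 0, -1], [0, 0, 0, 0, 0.0008, 0, -1], [0, 0, 0, 0, -0.0001, 0, -1], [0, 0, 0, 0, -0.0001, 0, -1]]
```

>>> servo_tool([
  [0,0,0,0,0.0039,0,-1],
  [0,0,0,0,0.0008,0,-1],
  [0,0,0,0,-0.0001,0,-1],
  [0,0,0,0,-0.0001,0,-1],
])

```text
t: 23.98
eef_pos: [0.4387, 0.1722, 0.144]
ee_rot: [0.694, 0.72, 0.001, -0.002]
contact_force: [0.7, -0.4, -9.5]
opening: 0.32
grip_force: 60.0
```

```bash
python3 ctl.py 3 .4389 .172 .092 .0363 6 6
```

```text
23.975 0.0 0.0027 0.0041 1450.0 0.0372 1.3796
24.025 0.0012 0.0004 0.0041 1456.5 0.0369 1.3523
24.075 0.0016 -0.0005 0.0041 1459.0 0.0368 1.3466
t 24.125 x [ 0.0025  0.0147 -0.1027] sd [0.0014 0.0182 0.0399] eef [0.4387 0.172  0.144 ] F [ 1.1 -0.  -8.7]
psi [-0.0038  0.003   0.0048  0.005   0.0049  0.0047] theta pred [0.004 0.004 0.002 0.002 0.001 0.001] end [ 0.001 -0.002]
[[0, 0, 0.0046, 0, -0.0026, 0, -1], [-0.0001, 0, 0.0273, 0, -0.0004, 0, -1], [-0.0003, 0, 0.065, 0, 0.0002, 0, -1], [-0.0004, 0, 0.1027, 0, 0.0002, 0, -1], [-0.0005, 0, 0.1254, 0, 0.0002, 0, -1], [-0.0006, 0, 0.13, 0, 0.0001, 0, -1]]
```

>>> servo_tool([
  [0,0,0.0046,0,-0.0026,0,-1],
  [-0.0001,0,0.0273,0,-0.0004,0,-1],
  [-0.0003,0,0.065,0,0.0002,0,-1],
  [-0.0004,0,0.1027,0,0.0002,0,-1],
  [-0.0005,0,0.1254,0,0.0002,0,-1],
  [-0.0006,0,0.13,0,0.0001,0,-1],
])

```text
t: 24.88
eef_pos: [0.4383, 0.172, 0.0912]
ee_rot: [0.694, 0.72, 0.001, -0.002]
contact_force: [-0.0, -0.3, -8.5]
opening: 0.313
grip_force: 60.0
```

```bash
python3 ctl.py 2 .4389 .172 .075 .0363 6 6
```

```text
24.875 -0.0023 -0.003 0.0042 1246.5 0.0313 1.2076
24.925 -0.0032 -0.0005 0.0044 1256.5 0.0341 1.3238
t 24.975 x [-0.0038 -0.014  -0.1078] sd [0.0016 0.0212 0.0412] eef [0.4387 0.1721 0.0919] F [ 0.5  0.8 -7.9]
psi [0.0147 0.0067 0.0046 0.0044 0.0045 0.0047] theta pred [-0.006 -0.005 -0.003 -0.002 -0.001 -0.001] end [-0.001  0.003]
[[0, 0, 0.0015, 0, 0.0032, 0, -1], [0, 0, 0.0089, 0, 0.0006, 0, -1], [-0.0001, 0, 0.0212, 0, -0.0001, 0, -1], [-0.0002, 0, 0.0336, 0, -0.0001, 0, -1], [-0.0002, 0, 0.041, 0, -0.0001, 0, -1], [-0.0002, 0, 0.0425, 0, 0, 0, -1]]
```

>>> servo_tool([
  [0,0,0.0015,0,0.0032,0,-1],
  [0,0,0.0089,0,0.0006,0,-1],
  [-0.0001,0,0.0212,0,-0.0001,0,-1],
  [-0.0002,0,0.0336,0,-0.0001,0,-1],
  [-0.0002,0,0.041,0,-0.0001,0,-1],
  [-0.0002,0,0.0425,0,0,0,-1],
  [-0.0002,0,0.0435,0,-0.0005,0,-1],
  [-0.0002,0,0.0445,0,-0.001,0,-1],
])

```text
t: 25.98
eef_pos: [0.4388, 0.172, 0.0743]
ee_rot: [0.694, 0.72, 0.0, -0.0]
contact_force: [-0.4, 0.7, -8.0]
opening: 0.316
grip_force: 60.0
```

Run:
```python
import ctl;from h import *;from workcell import arm
for i in range(2):
    s=arm.get_state();c=arm.read_camera("top");th,roll,ar,r=ctl.meas(c,s);print(s["t"],th-ctl.D["bias"],roll,r,s["eef_pos"],s["contact_force"],s["torque"])
S=arm.read_camera("scene")
o=np.zeros((480,800,3),np.uint8)
o[:,:400]=cv2.resize(c["img"][170:290,170:270],(400,480));o[:,400:]=cv2.resize(S["img"][230:350,330:430],(400,480))
cv2.imwrite("pics/c3.png",o[...,::-1])
```

```text
25.975 0.0068181291013265834 0.0012572445053253105 [0.03857647 1.37764938] [0.43876513 0.17201047 0.07429587] [-0.41525317  0.66619715 -8.00085248] [-0.04711986  0.27363855  0.03204113]
26.025 0.006909285202694994 0.0012172621187355563 [0.04112675 1.46468518] [0.43878106 0.17205691 0.07426964] [ 0.08057153  0.80885759 -7.208602  ] [-0.09235346  0.10257648 -0.01813752]
```

View pics/c3.png

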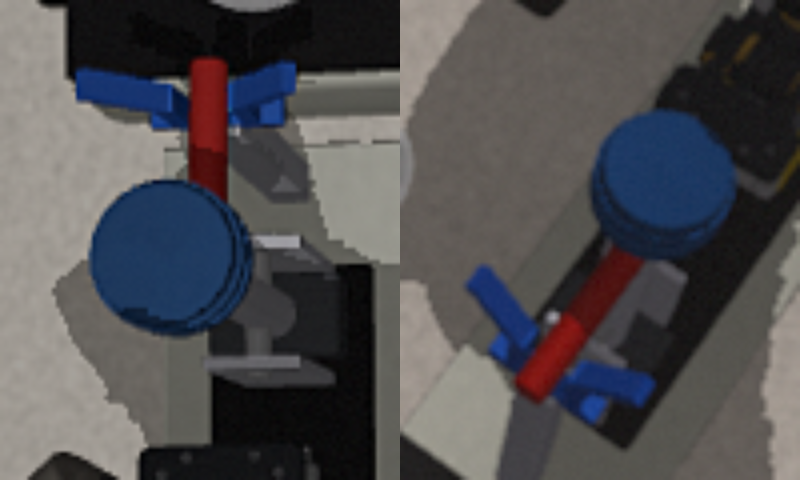

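>>> servo_tool([
  [0,0,0.001,0,0,0,-1],
  [0,0,0.002,0,0,0,-1],
  [0,0,0.003,0,0,0,-1],
  [0,0,0.004,0,0,0,-1],
  [0,0,0.004,0,0,0,-1],
])

```text
t: 26.75
eef_pos: [0.4388, 0.1721, 0.074]
ee_rot: [0.694, 0.72, 0.0, 0.0]
contact_force: [-14.5, -5.4, 34.9]
opening: 0.311
grip_force: 60.0
```

>>> servo_tool([
  [0,0,-0.001,0,0,0,-1],
  [0,0,-0.002,0,0,0,-1],
  [0,0,-0.0025,0,0,0,-1],
  [0,0,-0.0025,0,0,0,-1],
])

```text
t: 27.25
eef_pos: [0.4387, 0.1721, 0.0741]
ee_rot: [0.694, 0.72, 0.0, -0.0]
contact_force: [-6.3, -3.6, 10.1]
opening: 0.314
grip_force: 60.0
```

Seated with light load; release and retreat.

>>> servo_tool([
  [0,0,-0.001,0,0,0,-0.2],
  [0,0,-0.001,0,0,0,0.2],
  [0,0,-0.001,0,0,0,0.5],
  [0,0,-0.001,0,0,0,0.5],
  [0,0,-0.001,0,0,0,0.5],
  [0,0,-0.001,0,0,0,0.5],
])

```text
t: 28.0
eef_pos: [0.4387, 0.172, 0.074]
ee_rot: [0.694, 0.72, 0.0, -0.001]
contact_force: [1.0, -0.5, 0.6]
opening: 0.753
grip_force: 0.0
```

>>> servo_tool([
  [0,0,-0.02,0,0,0,0.5],
  [0,0,-0.08,0,0,0,0.5],
  [0,0,-0.15,0,0,0,0.5],
  [0,0,-0.22,0,0,0,0.5],
  [0,-0.02,-0.28,0,0,0,0.5],
  [0,-0.03,-0.32,0,0,0,0.5],
  [0,-0.03,-0.32,0,0,0,0.5],
  [0,-0.03,-0.32,0,0,0,0.5],
])

```text
t: 29.0
eef_pos: [0.4266, 0.1711, 0.2014]
ee_rot: [0.694, 0.72, 0.0, -0.001]
contact_force: [-0.6, -0.3, 0.5]
opening: 0.753
grip_force: 0.0
```

Run:
```python
from h import *;from workcell import arm
T=arm.read_camera("top");S=arm.read_camera("scene");W=arm.read_camera("wrist");print(arm.get_state()["contact_force"],arm.get_state()["t"])
o=np.zeros((600,800,3),np.uint8)
o[:480,:320]=cv2.resize(T["img"][160:310,170:270],(320,480));o[:300,320:720]=cv2.resize(S["img"][200:350,320:520],(400,300));o[300:600,320:720]=cv2.resize(W["img"],(400,300))
cv2.imwrite("pics/c4.png",o[...,::-1])
```

```text
[-0.17513982  0.23477074  0.34330004] 29.15
```

View pics/c4.png

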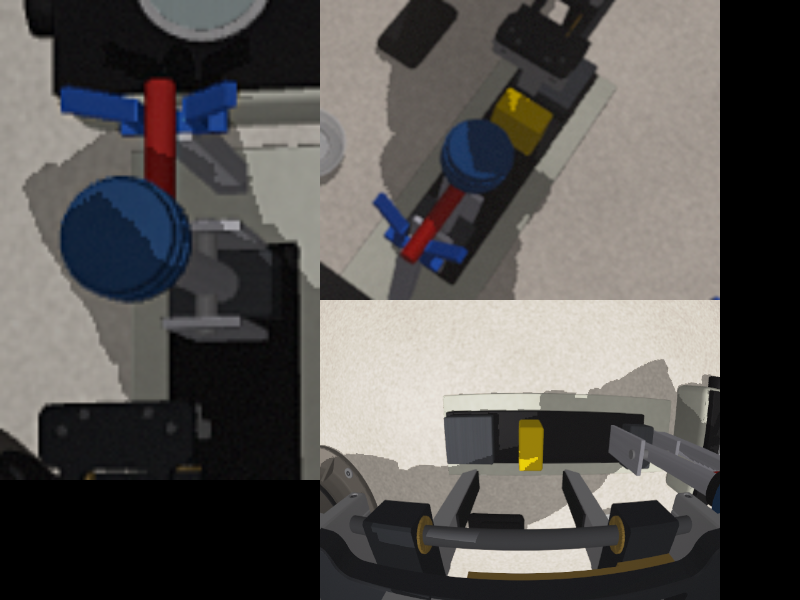

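```bash
python3 -c "
from workcell import arm
print(arm.hand_in())"
```

```text
the job is handed in; nothing more can be done
None
```

The lamp hovered over the imager for over five seconds with its column upright, then was lowered onto the seat with the pin in the fork and released; I handed the job in at about 29 s and got no verdict back.

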